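Gauge the bored handle blank

TASK

The blank in the vise was clamped by eye, so find its bored hole by feel and check it with the double-ended plug gauge: slide the green-banded go end fully home until its collar bears lightly on the wood, draw it out, then press the red-banded no-go end squarely into a mouth of the same through hole for a full second with about 8 newtons, to show that it refuses to enter. Either mouth serves for either end; keep every push gentle, as the soft wood is bruised by 35 newtons. Leave the other things on the bench alone, and at the end lay the gauge back in its wooden cradle and let go of it.

Things in the scene. Friction and masses are not known exactly. Their poses are not given: they have to be found in the camera images.
- gauge: loose plug gauge, 0.25 kg, 143 mm long. Origin on its axis at mid-handle; its y runs along the axis, go end to -y, no-go to +y. Aluminium handle 22 x 22 mm square (flats face its x and z), y -35 to 35 mm, green band at the go end, red at the no-go end; then on each end a 4 mm collar of 30 mm diameter (outer faces at y = -39, +39 mm) and a plug. Starts in the cradle, axes parallel to the cradle's.
- go_mark (a point): point on the gauge's axis at its y = -64 mm, 25 mm from the go collar's outer face: reaches the bore's middle when the go end is fully home. Go plug: 20 mm diameter, 40 mm long from the collar (to y = -79 mm), the last 10 mm tapering to a nose of 16 mm diameter.
- nogo_tip (a point): point on the gauge's axis on the end face of the no-go plug (its y = +64 mm). No-go plug: 24 mm diameter, 25 mm long from the collar, the last 4 mm tapering to 17 mm diameter, so that only some 2.6 mm of the taper goes into the 21.5 mm bore.
- vise: blue vise, fixed, holding a light wooden blank 50 x 50 x 50 mm in cork-lined jaws. Origin under its base. The blank's 21.5 mm bore runs right through its centre along the vise's y; mouths 25 mm either side of the seat. Jaws close along x, are 46 mm long in y and 98 mm high; the blank's top is always above them. Screw and bar stick out 114 mm to -x, under 50 mm high. Blank and vise do not give.
- vise_seat (a point): point mid-jaws, 70 mm above the bench, axes as the vise's. The blank was clamped by eye: its bore axis lies 4 to 26 mm above this point and up to 1.5 mm to either side (vise's x), parallel to the vise's y; along y it is exact. The blank's flat top is 25 mm above the bore axis and can be felt with the gauge; a tapered nose finds a mouth up to 2 mm off, and the side force tells the way to shift.
- cradle: fixed dark wooden cradle, 56 x 150 mm, origin under its middle: two V saddles 10 mm thick at its y = -50 and +50 mm carry the two plugs; between them fingers have room down to 12 mm above the bench. Saddle tops are 23 mm either side of the axis, about 55 mm high.
- cradle_seat (a point): where the gauge's origin lies when it is in the cradle: 50 mm above the bench over the cradle's middle; gauge axis along the cradle's y
- flat_file: bystander: flat file with wooden handle, 270 mm, lying; origin at the underside where blade meets handle
- screwdriver: bystander: screwdriver with yellow handle, lying
- pencil: bystander: orange pencil, 160 mm, lying
- spare_blank: bystander: second bored blank of darker wood, 50 x 100 x 50 mm, not to be gauged; origin under its middle
- offcut: bystander: small wooden offcut 90 x 35 x 18 mm
- brush: bystander: brush, lying
- oil_jar: bystander: closed jar, 56 mm diameter, 70 mm high
There are look-alikes about, which are no part of the job. Several things look just like the cradle: the one meant starts farthest to the robot's right. Leave any turquoise look-alike of the gauge alone.

How it is judged:
By the outcome, as a careful person would: the job done as asked, in the order asked, and still so for the second after the job is handed in, with the robot touching nothing.
It also fails if it takes over 72 s, if anything falls off the work surface, if the arm or the gripper's body presses on something with over 40 N, if the wrist force passes 120 N, or if a joint passes its speed limit or range.

ROBOT

A 6-joint arm with a two-finger parallel gripper is mounted at the origin on the work surface. World frame = base frame: x ahead of the robot, y to its left, z up, the work surface at z = 0. Lengths are in m, angles in rad, forces in N, time in s.
With the tool pointing down it reaches from about 0.275 to 0.85 m from the base axis. Payload 5.2 kg.
Tool frame: the origin (TCP) lies on the centre line of the jaws, within the pads' length; the fingertips stand 11 mm ahead of it and the grasp point (between the pads) lies 8 mm behind it; z points along the fingers, x is the direction in which the jaws open and shut, and the axes are right-handed (so a half turn about z gives the same grasp; the last joint's range is limited). The gripper opens to 85 mm and grips with 20 to 120 N. Pads are 22 mm wide; open, the fingers measure 114 mm over their backs; the gripper's body (76 mm by 85 mm) begins 54 mm behind the grasp point. The pads swing forward as they close: fully open they stand 13 mm farther back than shut.
Start: joints at [0.921, 0.259, 1.535, -0, 1.348, -0.203], TCP at [0.238, 0.496, 0.242] pointing down, gripper open.
Joint ranges: [-3.14, 3.14], [-0.91, 2.08], [0.19, 2.58], [-1.22, 4.36], [0.22, 2.71], [-3.12, 3.12]. Speed limits (rad/s): [2.57, 2.57, 3.14, 3.14, 3.14, 3.14].

INTERFACE

Orientations are given as a unit quaternion [w, x, y, z].
In Python, from rig import manip gives the robot as it stands.
- The arm moves only by the tool play_rows, never from a script. Its argument "steps" is a list of rows, each an object of numbers: "grip": the opening, from 0 (shut) to 1 (fully open); "tx", "ty", "tz": the shift along the tool's x, y, z in m; "rx", "ry", "rz": the turn, a rotation vector about the tool's x, y, z in rad. A call has 1 to 20 rows; each row shifts and turns the commanded pose from where the row before left it, along the tool's axes as they then stand; what a row does not reach is not made up. A row lasts 1/12 s, in which the tool goes at most 41.7 mm and 7.16 degrees, less where a joint would pass 70% of its speed; a pose out of reach is approached as far as the arm can. A call is refused whole if a number of a shift passes 0.0417 or a number of a turn 0.125, either way. A call with a gripper value outside its range is refused whole. The fingers move at their own pace and stop on an object; "newtons" is the grip in N (left out, the last holds). Time passes only in rows, so rows that do not move let the fingers close. It gives the time, the measured TCP pose, the force and the opening at its end, in the units of the state.
- manip.get_obs(): the state, without advancing time (a new reading comes with each control period).
- manip.grab_frame(name): name is "side" or "top" or "wrist"; returns (picture, depth): 480x640x3 uint8, red, green, blue; 480x640 float32, m along the optical axis (not along the pixel's ray), 0 where there is no reading.
- manip.calibration(name): a dict with "fx", "fy", "cx", "cy" (pixels), "view" (4x4, takes a point from world to camera coordinates); the wrist camera has in their place "T_tool_cam" (4x4, takes a point from camera to tool coordinates, whose origin is the TCP and whose axes are the tool frame's). Camera axes: x right, y down, z forward; pixel columns grow to the right and rows downward; lengths in m; the calibration is good to about 2 mm. A picture is of the moment at which its call begins: read the wrist's pose just before it. calibration takes no time and is no camera call.
- manip.sign_off(): hands the job in, once; it reports no verdict.
Trained networks look in the newest picture that a camera, given by its name, has taken for a name from the list of things; names that differ only in an ending like _2 or _b are one class to them, and where a whole thing is asked for, a point or a joint stands for the part that bears it (a point fixed in the world has none). Each returns a list of dicts, best first, with "conf" (0 to 1); they miss things now and then, are a little off and sometimes report something else, mostly with a low value. They report only what shows in the picture. A call takes as long as a camera call. They do not tell look-alikes from the thing itself.
- manip.masks_of(camera, name): "mask" (480x640 bool, what is visible of it) and "pixel" ([row, column] in pixels, amid what is visible of it).
The state is a dict: "t": time; "q": joint angles; "qvel": joint speeds; "effort": joint torques, N m; "position": TCP position; "tcp_rot": TCP orientation; "ft_force": force on the tool from outside, world axes, zero at the start; "wrist_torque": the same for the moment, N m; "grip_width": finger opening in m.
Only numpy, scipy, OpenCV 4.12 (cv2) and the standard library are available. Lean on these libraries where they do the work, as an engineer would, in place of code of your own. Each camera call takes 0.05 s, during which the arm holds its last target.

## Working session

There is one attempt and no reset: what is moved stays moved. The work goes in short steps, Python scripts to look and compute and a tool call to move; the robot and the scene stay as the last step left them, time stands still between calls to the robot, and variables do not carry over. Pictures are saved under pics/ and viewed, and the job is handed in when it is done.

Besides the shell and the picture viewer there is one more tool, called after "Emit:" in YAML: its name, and indented under it one key for each argument. play_rows: Moves the arm, as the interface text tells. Its arguments: {"type":"object","properties":{"steps":{"type":"array","items":{"type":"object","properties":{"grip":{"type":"number"},"tx":{"type":"number"},"ty":{"type":"number"},"tz":{"type":"number"},"rx":{"type":"number"},"ry":{"type":"number"},"rz":{"type":"number"}}}},"newtons":{"type":"number"}},"required":["steps"]}

```bash
ls -la; mkdir -p pics; python3 - <<'E'
from rig import manip
import cv2
print(manip.get_obs())
for n in ["side","top","wrist"]:
    p,d=manip.grab_frame(n); cv2.imwrite(f"pics/{n}0.png",p[:,:,::-1]); print(n,manip.calibration(n))
E
```

```text
total 12
drwxr-xr-x  3 agent agent 4096 Dec  7 15:48 .
drwxr-xr-x 23 root  root  4096 Dec  7 15:48 ..
drwxr-xr-x  2 agent agent 4096 Dec  7 15:48 pics
{'t': 0.0, 'q': array([ 9.21184384e-01,  2.59368739e-01,  1.53607114e+00,  1.62873237e-05,
        1.34799912e+00, -2.02775979e-01]), 'qvel': array([-0.00079206,  0.0007049 ,  0.00045669, -0.00158417,  0.00031328,
       -0.00105825]), 'effort': array([-5.57217879e-05, -4.46023321e+01, -2.90573251e+01, -4.65095927e-04,
        1.17481209e-02,  4.78855611e-05]), 'position': array([0.23731628, 0.4956125 , 0.24146561]), 'tcp_rot': array([ 3.17088656e-04,  8.46202208e-01,  5.32861119e-01, -8.67045061e-04]), 'ft_force': array([-0.40387409, -0.2430853 ,  1.44373316]), 'wrist_torque': array([-0.04871804, -0.00578378, -0.01285063]), 'grip_width': 0.08522618742552322}
side {'fx': 456.78226616387377, 'fy': 456.78226616387377, 'cx': 322.465870004488, 'cy': 239.77990550815184, 'view': array([[ 0.74661598, -0.66523082, -0.00570447, -0.3686867 ],
       [-0.47100172, -0.52253012, -0.7107177 ,  0.30421015],
       [ 0.46981056,  0.53332001, -0.703454
[... 203 characters left out ...]
-0.01998744, -0.99978207, -0.00602619,  0.06245385],
       [-0.98529518,  0.02072008, -0.16959975,  0.50660789],
       [ 0.16968766,  0.00254771, -0.9854946 ,  1.22914296],
       [ 0.        ,  0.        ,  0.        ,  1.        ]])}
wrist {'fx': 404.3358529409662, 'fy': 404.3358529409662, 'cx': 315.8120864563376, 'cy': 246.2691404508724, 'T_tool_cam': array([[ 9.99999173e-01, -1.13226850e-03, -6.10000313e-04,
         7.83982122e-04],
       [ 1.25940651e-03,  9.58258286e-01,  2.85901157e-01,
        -7.20799624e-02],
       [ 2.60820981e-04, -2.85901689e-01,  9.58258919e-01,
        -1.31427099e-01],
       [ 0.00000000e+00,  0.00000000e+00,  0.00000000e+00,
         1.00000000e+00]])}
```

View pics/top0.png

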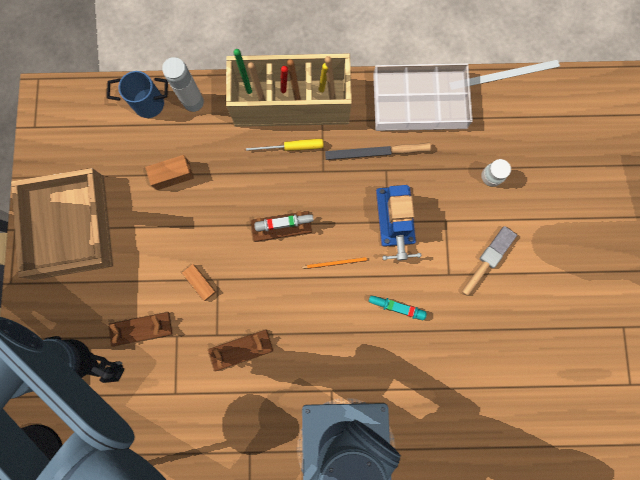

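View pics/side0.png

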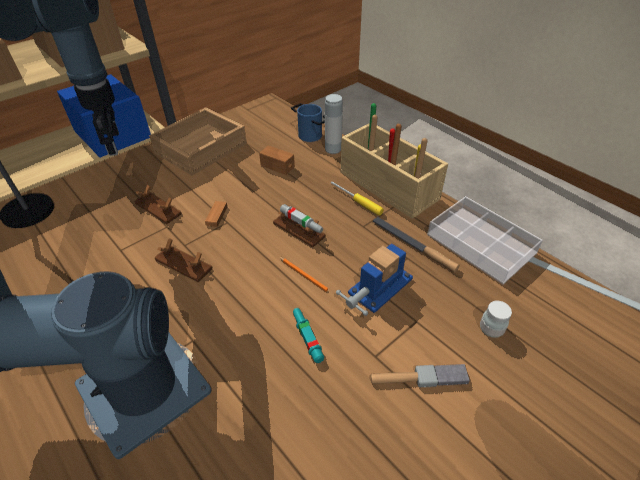

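The top view shows three cradle look-alikes, at (row 226, col 282), (328,140) and (350,240). The rightmost one, at col 282, holds the silver gauge, with its green band to the right and its red band to the left. The turquoise look-alike is at (307,397). The vise is at (215,397) with its screw toward the robot, and the darker spare blank is at (172,168).

```bash
cat > h.py <<'E'
from rig import manip
import numpy as np, cv2
from scipy.spatial.transform import Rotation as R
def Tcp(o=None):
    o=o or manip.get_obs(); T=np.eye(4); w,x,y,z=o["tcp_rot"]
    T[:3,:3]=R.from_quat([x,y,z,w]).as_matrix(); T[:3,3]=o["position"]; return T
def cloud(name,depth,T=None):
    c=manip.calibration(name); v,u=np.mgrid[:480,:640]
    P=np.stack([(u-c["cx"])/c["fx"]*depth,(v-c["cy"])/c["fy"]*depth,depth],-1)
    if "view" in c: M=np.linalg.inv(c["view"])
    else: M=T@c["T_tool_cam"]
    return P@M[:3,:3].T+M[:3,3]
def proj(name,p,T=None):
    c=manip.calibration(name)
    M=c["view"] if "view" in c else np.linalg.inv(T@c["T_tool_cam"])
    q=M[:3,:3]@np.asarray(p)+M[:3,3]; return c["fx"]*q[0]/q[2]+c["cx"], c["fy"]*q[1]/q[2]+c["cy"]
E
python3 - <<'E'
from h import *
p,d=manip.grab_frame("top"); X=cloud("top",d)
for n in ["gauge","cradle","vise"]:
    for r in manip.masks_of("top",n)[:5]:
        m=r["mask"]&(d>0); q=X[m]
        if n=="gauge": q=q[q[:,2]>.03]
        print(n,round(r["conf"],2),r["pixel"],m.sum(),q.mean(0).round(3),np.percentile(q[:,2],[50,98]).round(3))
        if len(q)>5:
            mu=np.median(q[:,:2],0);w,v=np.linalg.eigh(np.cov((q[:,:2]-mu).T));a=v[:,1];print("  yaw of long axis",np.degrees(np.arctan2(a[1],a[0])).round(1))
c=p[180:270,230:440]; cv2.imwrite("pics/crop1.png",cv2.resize(c[:,:,::-1],None,fx=3.8,fy=3.8,interpolation=2))
E
```

```text
gauge 0.95 [223.7, 281.4] 543 [0.54  0.144 0.06 ] [0.06  0.067]
  yaw of long axis 98.7
gauge 0.9 [308.7, 398.7] 538 [ 0.324 -0.15   0.031] [0.031 0.034]
  yaw of long axis 70.0
cradle 0.84 [349.8, 237.9] 1402 [0.236 0.253 0.017] [0.013 0.052]
  yaw of long axis 108.1
cradle 0.82 [232.6, 277.6] 651 [0.529 0.154 0.016] [0.013 0.053]
  yaw of long axis 97.0
cradle 0.78 [329.4, 138.1] 1441 [0.291 0.495 0.017] [0.013 0.051]
  yaw of long axis 100.7
vise 0.69 [218.7, 397.2] 2290 [ 0.542 -0.134  0.059] [0.048 0.112]
  yaw of long axis -169.0
```

View pics/crop1.png

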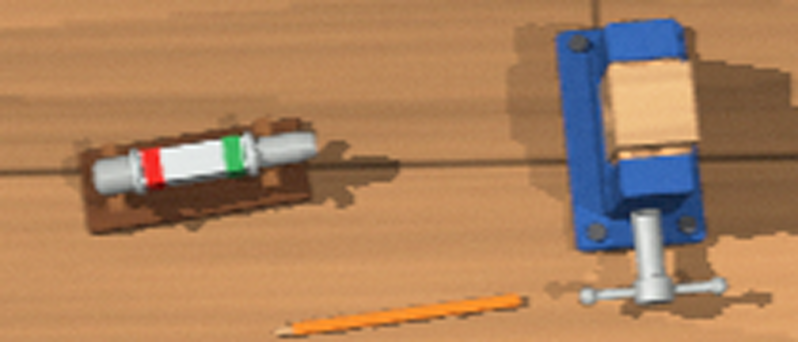

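```bash
cat >> h.py <<'E'
from scipy.linalg import logm,expm
def down(yaw): # tool pointing down, tool x at yaw (rad)
    c,s=np.cos(yaw),np.sin(yaw); return np.array([[c,s,0],[s,-c,0],[0,0,-1.]])
def plan(pos,Rt,n,T0=None):
    T0=Tcp() if T0 is None else T0; T1=np.eye(4);T1[:3,:3]=Rt;T1[:3,3]=pos
    D=np.linalg.inv(T0)@T1; E=np.real(expm(np.real(logm(D))/n))
    return E[:3,3].round(4),R.from_matrix(E[:3,:3]).as_rotvec().round(4)
def show(name,fn,f=1,crop=None):
    p,d=manip.grab_frame(name); q=p if crop is None else p[crop[0]:crop[1],crop[2]:crop[3]]
    cv2.imwrite("pics/"+fn,cv2.resize(q[:,:,::-1],None,fx=f,fy=f,interpolation=cv2.INTER_CUBIC)); return p,d
E
python3 - <<'E'
from h import *
print(plan([.54,.10,.26],down(np.radians(8.7)),14))
E
```

```text
(array([-0.0008,  0.037 , -0.0013]), array([0.    , 0.    , 0.0694]))
```

Emit:
play_rows:
  steps:
    - {"tx": -0.0008,"ty": 0.037,"tz": -0.0013,"rz": 0.0694,"grip": 1}
    - {"tx": -0.0008,"ty": 0.037,"tz": -0.0013,"rz": 0.0694}
    - {"tx": -0.0008,"ty": 0.037,"tz": -0.0013,"rz": 0.0694}
    - {"tx": -0.0008,"ty": 0.037,"tz": -0.0013,"rz": 0.0694}
    - {"tx": -0.0008,"ty": 0.037,"tz": -0.0013,"rz": 0.0694}
    - {"tx": -0.0008,"ty": 0.037,"tz": -0.0013,"rz": 0.0694}
    - {"tx": -0.0008,"ty": 0.037,"tz": -0.0013,"rz": 0.0694}
    - {"tx": -0.0008,"ty": 0.037,"tz": -0.0013,"rz": 0.0694}
    - {"tx": -0.0008,"ty": 0.037,"tz": -0.0013,"rz": 0.0694}
    - {"tx": -0.0008,"ty": 0.037,"tz": -0.0013,"rz": 0.0694}
    - {"tx": -0.0008,"ty": 0.037,"tz": -0.0013,"rz": 0.0694}
    - {"tx": -0.0008,"ty": 0.037,"tz": -0.0013,"rz": 0.0694}
    - {"tx": -0.0008,"ty": 0.037,"tz": -0.0013,"rz": 0.0694}
    - {"tx": -0.0008,"ty": 0.037,"tz": -0.0013,"rz": 0.0694}
    - {}
    - {}
    - {}

```text
schema error: expected keys grip, tx, ty, tz, rx, ry, rz
```

```bash
python3 - <<'E'
from h import *
T=Tcp(); o=manip.get_obs(); print(o["t"],T.round(4),o["ft_force"])
p,d=show("wrist","w1.png"); np.save("w1d.npy",d); np.save("w1T.npy",T); np.save("w1p.npy",p)
X=cloud("wrist",d,T)
for n in ["gauge","cradle","vise"]:
    for r in manip.masks_of("wrist",n)[:3]:
        m=r["mask"]&(d>0);q=X[m]; print(n,r["conf"],r["pixel"],m.sum(),np.median(q,0).round(4))
        np.save(f"w1_{n}.npy",r["mask"]) 
        if n=="gauge":
            q=q[q[:,2]>.045]; mu=q[:,:2].mean(0);w,v=np.linalg.eigh(np.cov((q[:,:2]-mu).T));a=v[:,1]*np.sign(v[1,1]);s=(q[:,:2]-mu)@a;b=np.array([a[1],-a[0]]);t=(q[:,:2]-mu)@b
            print("yaw",np.degrees(np.arctan2(a[1],a[0])),mu+a*(s.min()+s.max())/2,s.min(),s.max(),np.percentile(t,[1,50,99]),np.percentile(q[:,2],[50,90,98]))
E
```

```text
0.35 [[ 4.321e-01  9.018e-01 -3.000e-04  2.375e-01]
 [ 9.018e-01 -4.321e-01 -3.000e-04  4.959e-01]
 [-5.000e-04 -1.000e-04 -1.000e+00  2.421e-01]
 [ 0.000e+00  0.000e+00  0.000e+00  1.000e+00]] [0.43681714 0.39662592 0.15394877]
cradle 0.68 [403.2, 260.4] 3322 [0.3973 0.3574 0.0178]
cradle 0.65 [251.4, 343.8] 9400 [0.287  0.5002 0.012 ]
cradle 0.55 [312.0, 85.5] 8829 [0.2334 0.251  0.0123]
```

View pics/w1.png

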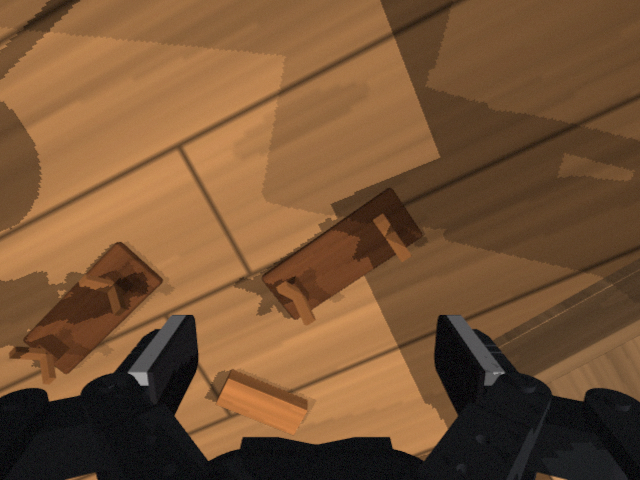

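The call was refused because every row needs all seven keys. The wrist picture therefore still shows the start area, with empty cradles at (250,343) and (312,85).

Emit:
play_rows:
  steps:
    - {"grip": 1,"tx": -0.0008,"ty": 0.037,"tz": -0.0013,"rx": 0,"ry": 0,"rz": 0.0694}
    - {"grip": 1,"tx": -0.0008,"ty": 0.037,"tz": -0.0013,"rx": 0,"ry": 0,"rz": 0.0694}
    - {"grip": 1,"tx": -0.0008,"ty": 0.037,"tz": -0.0013,"rx": 0,"ry": 0,"rz": 0.0694}
    - {"grip": 1,"tx": -0.0008,"ty": 0.037,"tz": -0.0013,"rx": 0,"ry": 0,"rz": 0.0694}
    - {"grip": 1,"tx": -0.0008,"ty": 0.037,"tz": -0.0013,"rx": 0,"ry": 0,"rz": 0.0694}
    - {"grip": 1,"tx": -0.0008,"ty": 0.037,"tz": -0.0013,"rx": 0,"ry": 0,"rz": 0.0694}
    - {"grip": 1,"tx": -0.0008,"ty": 0.037,"tz": -0.0013,"rx": 0,"ry": 0,"rz": 0.0694}
    - {"grip": 1,"tx": -0.0008,"ty": 0.037,"tz": -0.0013,"rx": 0,"ry": 0,"rz": 0.0694}
    - {"grip": 1,"tx": -0.0008,"ty": 0.037,"tz": -0.0013,"rx": 0,"ry": 0,"rz": 0.0694}
    - {"grip": 1,"tx": -0.0008,"ty": 0.037,"tz": -0.0013,"rx": 0,"ry": 0,"rz": 0.0694}
    - {"grip": 1,"tx": -0.0008,"ty": 0.037,"tz": -0.0013,"rx": 0,"ry": 0,"rz": 0.0694}
    - {"grip": 1,"tx": -0.0008,"ty": 0.037,"tz": -0.0013,"rx": 0,"ry": 0,"rz": 0.0694}
    - {"grip": 1,"tx": -0.0008,"ty": 0.037,"tz": -0.0013,"rx": 0,"ry": 0,"rz": 0.0694}
    - {"grip": 1,"tx": -0.0008,"ty": 0.037,"tz": -0.0013,"rx": 0,"ry": 0,"rz": 0.0694}
    - {"grip": 1,"tx": 0,"ty": 0,"tz": 0,"rx": 0,"ry": 0,"rz": 0}
    - {"grip": 1,"tx": 0,"ty": 0,"tz": 0,"rx": 0,"ry": 0,"rz": 0}

```text
t: 1.88
position: [0.5401, 0.0979, 0.2605]
tcp_rot: [-0.0, 0.997, 0.074, 0.0]
ft_force: [-0.0, 0.3, -0.0]
grip_width: 0.0855
```

```bash
cat > look.py <<'E'
from h import *
T=Tcp(); o=manip.get_obs(); print(o["t"],T.round(4),o["ft_force"])
p,d=show("wrist","w2.png"); np.save("w1d.npy",d); np.save("w1T.npy",T); np.save("w1p.npy",p)
X=cloud("wrist",d,T)
for n in ["gauge","cradle","vise"]:
    for r in manip.masks_of("wrist",n)[:1]:
        m=r["mask"]&(d>0);q=X[m]; print(n,r["conf"],r["pixel"],m.sum(),np.median(q,0).round(4))
        np.save(f"w1_{n}.npy",r["mask"]) 
        if n=="gauge":
            q=q[q[:,2]>.045]; mu=q[:,:2].mean(0);w,v=np.linalg.eigh(np.cov((q[:,:2]-mu).T));a=v[:,1]*np.sign(v[1,1]);s=(q[:,:2]-mu)@a;b=np.array([a[1],-a[0]]);t=(q[:,:2]-mu)@b
            print("yaw",np.degrees(np.arctan2(a[1],a[0])),mu+a*(s.min()+s.max())/2,s.min(),s.max(),np.percentile(t,[1,50,99]),np.percentile(q[:,2],[50,90,98]))
E
python3 look.py
```

```text
1.8833 [[ 9.890e-01  1.481e-01  0.000e+00  5.401e-01]
 [ 1.481e-01 -9.890e-01  1.000e-04  9.790e-02]
 [ 0.000e+00 -1.000e-04 -1.000e+00  2.605e-01]
 [ 0.000e+00  0.000e+00  0.000e+00  1.000e+00]] [-0.01774853  0.33195251 -0.0246442 ]
gauge 0.65 [141.2, 306.6] 6099 [0.5318 0.1592 0.0119]
yaw 98.14398926467048 [0.53870772 0.14933593] -0.06307574439021327 0.058773843754450876 [-0.02131564 -0.0091394   0.0232306 ] [0.05053602 0.05532762 0.06103647]
cradle 0.74 [142.7, 307.6] 6012 [0.5312 0.1579 0.0119]
vise 0.93 [411.7, 288.7] 9156 [ 0.5457 -0.117   0.0315]
```

View pics/w2.png

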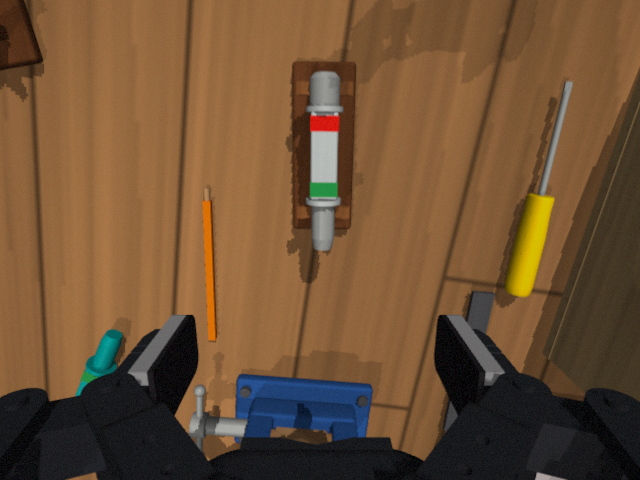

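The wrist view shows the gauge at about (150,324), with red up at row 122 and green at row 190. The vise is at the bottom, at (400,300). The network mixed up gauge and cradle, so I'll fit the bright handle myself.

```bash
python3 - <<'E'
from h import *
p=np.load("w1p.npy");d=np.load("w1d.npy");T=np.load("w1T.npy");X=cloud("wrist",d,T)
m=np.zeros(d.shape,bool);m[60:260,285:365]=True
hsv=cv2.cvtColor(p,cv2.COLOR_RGB2HSV).astype(int)
white=m&(hsv[...,1]<40)&(hsv[...,2]>185)&(X[...,2]>.05)
gray=m&(hsv[...,1]<40)&(X[...,2]>.045)&(d>0)
red=m&(hsv[...,1]>150)&((hsv[...,0]<6)|(hsv[...,0]>174))&(hsv[...,2]>120)
gre=m&(hsv[...,0]>50)&(hsv[...,0]<75)&(hsv[...,1]>120)
for n,k in [("w",white),("gray",gray),("r",red),("g",gre)]:
    q=X[k]; print(n,k.sum(),q.mean(0).round(4),np.median(q,0).round(4),q.min(0).round(4),q.max(0).round(4))
top=X[white|red|gre]; top=top[top[:,2]>.058]
r,g=X[red],X[gre]; r=r[r[:,2]>.058].mean(0);g=g[g[:,2]>.058].mean(0);a=r-g;print("r,g",r,g,(r+g)/2,np.degrees(np.arctan2(a[1],a[0])),np.linalg.norm(a))
rect=cv2.minAreaRect((top[:,:2]*1000).astype(np.float32));print(rect)
# whole silhouettes
u=cv2.minAreaRect((X[(gray|red|gre)][:,:2]*1000).astype(np.float32));print("sil",u)
# nose/plug ends from gray pixels: project model along axis
for s in (1,-1): pass
v=X[m&(X[...,2]<.02)&(d>0)]; rc=cv2.minAreaRect((v[np.abs(v[:,2]-.012)<.002][:,:2]*1000).astype(np.float32));print("cradle base",rc)
E
```

```text
w 610 [0.5404 0.1508 0.0632] [0.5402 0.1527 0.0609] [0.5267 0.1092 0.0586] [0.5511 0.1848 0.3919]
gray 3777 [0.54   0.1461 0.0598] [0.5404 0.1483 0.0603] [0.5205 0.0685 0.0469] [0.5596 0.2108 0.0664]
r 444 [0.5365 0.1732 0.0619] [0.5364 0.1732 0.0611] [0.5238 0.1656 0.0105] [0.5505 0.1815 0.3919]
g 383 [0.5437 0.1215 0.0605] [0.5436 0.1215 0.0612] [0.5322 0.1148 0.0114] [0.5583 0.1282 0.063 ]
r,g [0.53633569 0.17309817 0.06262767] [0.54346966 0.12151989 0.06115822] [0.53990268 0.14730903 0.06189295] 97.87481293435195 0.05209003583566455
((540.1170043945312, 147.0417938232422), (22.033729553222656, 76.18063354492188), 8.15489673614502)
sil ((541.1292724609375, 139.43771362304688), (29.007566452026367, 142.11485290527344), 8.184172630310059)
cradle base ((539.6002807617188, 149.6417236328125), (55.5668830871582, 149.3289337158203), 8.04282283782959)
```

Emit:
play_rows:
  steps:
    - {"grip": 1,"tx": 0.0024,"ty": -0.0163,"tz": 0.02,"rx": 0,"ry": 0,"rz": 0.007}
    - {"grip": 1,"tx": 0.0024,"ty": -0.0163,"tz": 0.028,"rx": 0,"ry": 0,"rz": 0}
    - {"grip": 1,"tx": 0.0024,"ty": -0.0162,"tz": 0.028,"rx": 0,"ry": 0,"rz": 0}
    - {"grip": 1,"tx": 0,"ty": 0,"tz": 0.03,"rx": 0,"ry": 0,"rz": 0}
    - {"grip": 1,"tx": 0,"ty": 0,"tz": 0.03,"rx": 0,"ry": 0,"rz": 0}
    - {"grip": 1,"tx": 0,"ty": 0,"tz": 0.03,"rx": 0,"ry": 0,"rz": 0}
    - {"grip": 1,"tx": 0,"ty": 0,"tz": 0.03,"rx": 0,"ry": 0,"rz": 0}
    - {"grip": 1,"tx": 0,"ty": 0,"tz": 0.0225,"rx": 0,"ry": 0,"rz": 0}
    - {"grip": 1,"tx": 0,"ty": 0,"tz": 0,"rx": 0,"ry": 0,"rz": 0}
    - {"grip": 1,"tx": 0,"ty": 0,"tz": 0,"rx": 0,"ry": 0,"rz": 0}

```text
t: 2.92
position: [0.5383, 0.1504, 0.0412]
tcp_rot: [-0.0, 0.997, 0.074, -0.001]
ft_force: [0.9, 1.0, 0.4]
grip_width: 0.0857
```

```bash
python3 - <<'E'
from h import *
show("wrist","w3.png"); 
o=manip.get_obs(); T=Tcp(o); print(T.round(4), o["ft_force"],o["wrist_torque"],np.degrees(np.arctan2(T[1,0],T[0,0])))
E
```

```text
[[ 9.892e-01  1.466e-01  4.000e-04  5.397e-01]
 [ 1.466e-01 -9.892e-01  1.000e-04  1.503e-01]
 [ 4.000e-04 -0.000e+00 -1.000e+00  4.270e-02]
 [ 0.000e+00  0.000e+00  0.000e+00  1.000e+00]] [ 0.7610345  -0.08544973  0.12549475] [0.02564574 0.01971208 0.05831743] 8.431618972878177
```

View pics/w3.png

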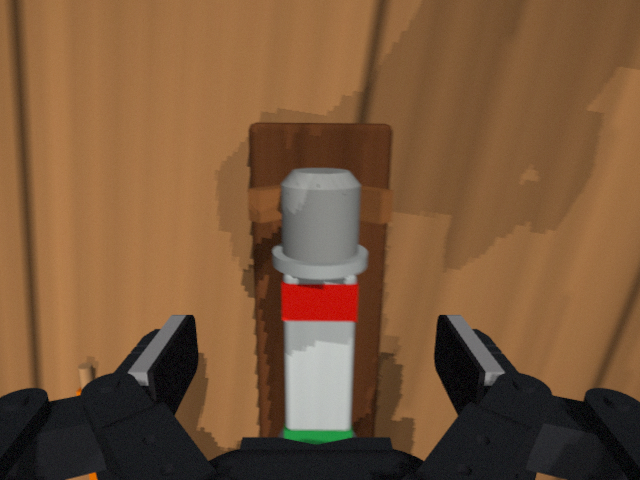

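The gauge lies centred between the open fingers (collar centre col 320, finger midline col about 316.5), roughly 1 mm off. I'll nudge it and close.

Emit:
play_rows:
  newtons: 60
  steps:
    - {"grip": 1,"tx": 0.001,"ty": 0.003,"tz": 0,"rx": 0,"ry": 0,"rz": 0}
    - {"grip": 0,"tx": 0,"ty": 0,"tz": 0,"rx": 0,"ry": 0,"rz": 0}
    - {"grip": 0,"tx": 0,"ty": 0,"tz": 0,"rx": 0,"ry": 0,"rz": 0}
    - {"grip": 0,"tx": 0,"ty": 0,"tz": 0,"rx": 0,"ry": 0,"rz": 0}
    - {"grip": 0,"tx": 0,"ty": 0,"tz": 0,"rx": 0,"ry": 0,"rz": 0}
    - {"grip": 0,"tx": 0,"ty": 0,"tz": 0,"rx": 0,"ry": 0,"rz": 0}
    - {"grip": 0,"tx": 0,"ty": 0,"tz": 0,"rx": 0,"ry": 0,"rz": 0}
    - {"grip": 0,"tx": 0,"ty": 0,"tz": 0,"rx": 0,"ry": 0,"rz": 0}
    - {"grip": 0,"tx": 0,"ty": 0,"tz": 0,"rx": 0,"ry": 0,"rz": 0}
    - {"grip": 0,"tx": 0,"ty": 0,"tz": 0,"rx": 0,"ry": 0,"rz": 0}

```text
t: 3.8
position: [0.5394, 0.1461, 0.0425]
tcp_rot: [0.0, 0.997, 0.073, -0.001]
ft_force: [-6.0, -2.3, 7.5]
grip_width: 0.0212
```

```bash
python3 - <<'E'
from h import *
for i in range(6):
    if i: manip.grab_frame("top")
    else: show("wrist","w4.png")
    o=manip.get_obs(); T=Tcp(o); print(T[:3,3].round(4), o["ft_force"].round(1),o["wrist_torque"].round(2),o["grip_width"],np.degrees(np.arctan2(T[1,0],T[0,0])).round(2), T[2,:2].round(4))
E
```

```text
[0.5394 0.1461 0.0425] [-5.8 -0.5  7.7] [-0.19  0.87 -0.2 ] 0.021304917167009607 8.32 [-0.003  0.   ]
[0.5394 0.1462 0.0425] [-5.6 -2.3  8.8] [-0.28  0.93 -0.16] 0.021054573291116246 8.32 [-0.0029  0.    ]
[0.5394 0.1461 0.0425] [-4.3 -2.   8. ] [-0.16  0.89 -0.22] 0.02109976487232153 8.32 [-0.003  0.   ]
[0.5394 0.1461 0.0425] [-5.7 -1.9  8.3] [-0.23  0.89 -0.15] 0.021247324131594574 8.32 [-0.0029  0.    ]
[0.5394 0.1461 0.0425] [-6.  -0.6  8.2] [-0.26  0.93 -0.1 ] 0.021391772284338827 8.32 [-0.003 -0.   ]
[0.5394 0.1462 0.0425] [-5.9 -0.8  7.8] [-0.26  0.92 -0.18] 0.020764962966994358 8.32 [-0.003 -0.   ]
```

View pics/w4.png

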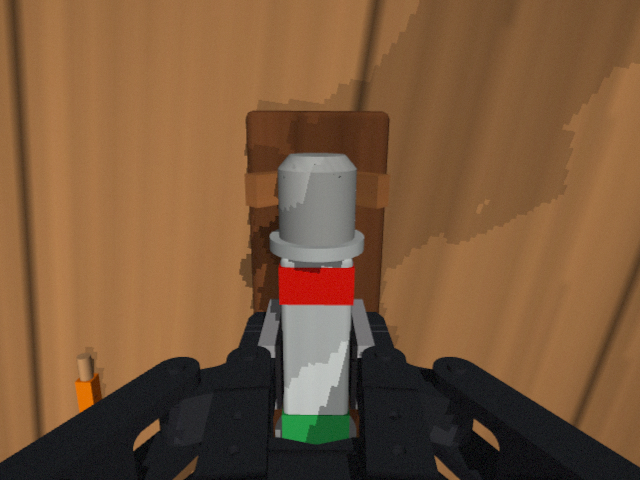

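Emit:
play_rows:
  steps:
    - {"grip": 0,"tx": 0,"ty": 0,"tz": -0.01,"rx": 0,"ry": 0,"rz": 0}
    - {"grip": 0,"tx": 0,"ty": 0,"tz": -0.02,"rx": 0,"ry": 0,"rz": 0}
    - {"grip": 0,"tx": 0,"ty": 0,"tz": -0.038,"rx": 0,"ry": 0,"rz": 0}
    - {"grip": 0,"tx": 0,"ty": 0,"tz": -0.038,"rx": 0,"ry": 0,"rz": 0}
    - {"grip": 0,"tx": 0,"ty": 0,"tz": -0.038,"rx": 0,"ry": 0,"rz": 0}
    - {"grip": 0,"tx": 0,"ty": 0,"tz": -0.038,"rx": 0,"ry": 0,"rz": 0}
    - {"grip": 0,"tx": 0,"ty": 0,"tz": -0.038,"rx": 0,"ry": 0,"rz": 0}
    - {"grip": 0,"tx": -0.0043,"ty": 0.0333,"tz": 0,"rx": 0,"ry": 0,"rz": 0}
    - {"grip": 0,"tx": -0.0043,"ty": 0.0333,"tz": 0,"rx": 0,"ry": 0,"rz": 0}
    - {"grip": 0,"tx": -0.0043,"ty": 0.0333,"tz": 0,"rx": 0,"ry": 0,"rz": 0}
    - {"grip": 0,"tx": -0.0043,"ty": 0.0333,"tz": 0,"rx": 0,"ry": 0,"rz": 0}
    - {"grip": 0,"tx": -0.0043,"ty": 0.0333,"tz": 0,"rx": 0,"ry": 0,"rz": 0}
    - {"grip": 0,"tx": -0.0043,"ty": 0.0333,"tz": 0,"rx": 0,"ry": 0,"rz": 0}
    - {"grip": 0,"tx": -0.0043,"ty": 0.0333,"tz": 0,"rx": 0,"ry": 0,"rz": 0}
    - {"grip": 0,"tx": -0.0043,"ty": 0.0333,"tz": 0,"rx": 0,"ry": 0,"rz": 0}
    - {"grip": 0,"tx": -0.0043,"ty": 0.0333,"tz": 0,"rx": 0,"ry": 0,"rz": 0}
    - {"grip": 0,"tx": -0.0043,"ty": 0.0333,"tz": 0,"rx": 0,"ry": 0,"rz": 0}
    - {"grip": 0,"tx": 0,"ty": 0,"tz": 0,"rx": 0,"ry": 0,"rz": 0}
    - {"grip": 0,"tx": 0,"ty": 0,"tz": 0,"rx": 0,"ry": 0,"rz": 0}
    - {"grip": 0,"tx": 0,"ty": 0,"tz": 0,"rx": 0,"ry": 0,"rz": 0}

```text
t: 5.77
position: [0.5463, -0.1891, 0.2618]
tcp_rot: [-0.001, 0.997, 0.072, -0.0]
ft_force: [-0.5, 0.6, -1.9]
grip_width: 0.0213
```

```bash
python3 - <<'E'
from h import *
manip.grab_frame("side")
o=manip.get_obs(); T=Tcp(o); print(o["t"],T.round(4), o["ft_force"].round(1),o["wrist_torque"].round(2),o["grip_width"])
p,d=show("wrist","w5.png"); np.save("w5d.npy",d); np.save("w5T.npy",T); np.save("w5p.npy",p)
X=cloud("wrist",d,T)
for r in manip.masks_of("wrist","vise")[:1]:
    print(r["conf"],r["pixel"]); np.save("w5m.npy",r["mask"]); 
E
```

```text
5.8167 [[ 9.894e-01  1.452e-01 -4.000e-04  5.464e-01]
 [ 1.452e-01 -9.894e-01  8.000e-04 -1.885e-01]
 [-3.000e-04 -9.000e-04 -1.000e+00  2.620e-01]
 [ 0.000e+00  0.000e+00  0.000e+00  1.000e+00]] [-0.   1.1 -1.7] [-0.02 -0.    0.04] 0.020882022232751415
0.79 [144.8, 338.8]
```

View pics/w5.png

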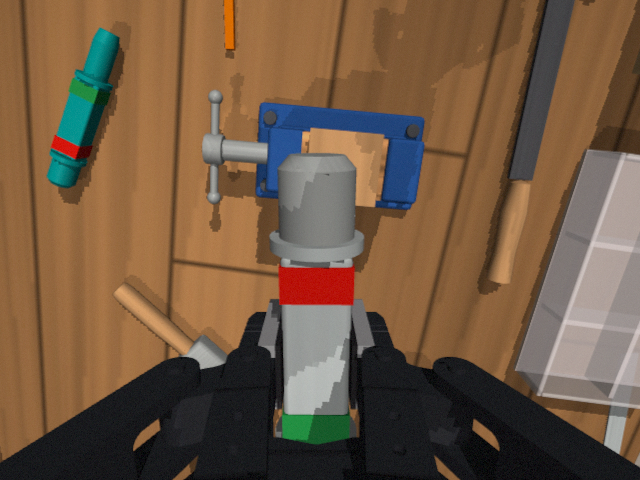

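The gauge is held square. The blank sits at cols 305-388, rows 130-207, and is turned about 4° clockwise in the image relative to the tool. Next I'll measure its top and edges.

```bash
python3 - <<'E'
from h import *
p=np.load("w5p.npy");d=np.load("w5d.npy");T=np.load("w5T.npy");X=cloud("wrist",d,T)
m=np.zeros(d.shape,bool);m[90:220,240:440]=True
k=m&(X[...,2]>.09)&(X[...,2]<.13); z=X[k][:,2]
print(np.histogram(z,bins=np.arange(.09,.131,.002)))
hsv=cv2.cvtColor(p,cv2.COLOR_RGB2HSV).astype(int)
wood=k&(hsv[...,0]<25)&(hsv[...,1]>50); zt=np.median(X[wood][:,2]); print("wood",wood.sum(),np.percentile(X[wood][:,2],[5,25,50,75,95]))
vis=p.copy(); vis[wood]=[255,0,255]; cv2.imwrite("pics/w5b.png",cv2.resize(vis[80:230,190:440,::-1],None,fx=3,fy=3,interpolation=0))
blue=m&(hsv[...,0]>100)&(hsv[...,0]<130)&(hsv[...,1]>120); zb=X[blue]; print("blue z",np.histogram(zb[:,2],bins=[0,.02,.04,.05,.06,.08,.09,.095,.1,.105,.11]))
jt=zb[(zb[:,2]>.09)]; print(jt.mean(0), cv2.minAreaRect((jt[:,:2]*1000).astype(np.float32)))
ba=zb[(zb[:,2]<.04)]; print(cv2.minAreaRect((ba[:,:2]*1000).astype(np.float32)))
tw=X[wood&(abs(X[...,2]-zt)<.004)]; print(cv2.minAreaRect((tw[:,:2]*1000).astype(np.float32)),tw.min(0),tw.max(0))
# top camera
p,d=manip.grab_frame("top");X=cloud("top",d);m=np.zeros(d.shape,bool);m[180:240,375:420]=True
k=m&(X[...,2]>.1);print("top",k.sum(),X[k].min(0),X[k].max(0),np.median(X[k],0))
E
```

```text
(array([   4,   17,  199, 2403, 1461,    8,    1,    2,   30, 1909,  924,
          2,    0,    0,    0,    0,    0,    0,    0,    0]), array([0.09 , 0.092, 0.094, 0.096, 0.098, 0.1  , 0.102, 0.104, 0.106,
       0.108, 0.11 , 0.112, 0.114, 0.116, 0.118, 0.12 , 0.122, 0.124,
       0.126, 0.128, 0.13 ]))
wood 3375 [0.09738647 0.10883026 0.10952161 0.11005647 0.11076924]
blue z (array([3804,   36,  107,    6,   13,   11,   37, 3469,    5,    0]), array([0.   , 0.02 , 0.04 , 0.05 , 0.06 , 0.08 , 0.09 , 0.095, 0.1  ,
       0.105, 0.11 ]))
[ 0.56893266 -0.13785264  0.10018032] ((560.3816528320312, -139.72677612304688), (111.69501495361328, 49.43583297729492), 3.233814001083374)
((562.1471557617188, -140.50125122070312), (151.40573120117188, 85.16896057128906), 3.3486135005950928)
((559.436767578125, -141.50814819335938), (50.24916076660156, 50.09961700439453), 3.2122204303741455) [ 0.53328414 -0.16548351  0.10670865] [ 0.58565314 -0.11530583  0.11201861]
top 1471 [ 0.29183622 -0.15754523  0.10001453] [0.61544806 0.04881179 1.29761068] [ 0.42248646 -0.06276716  0.67124397]
```

View pics/w5b.png

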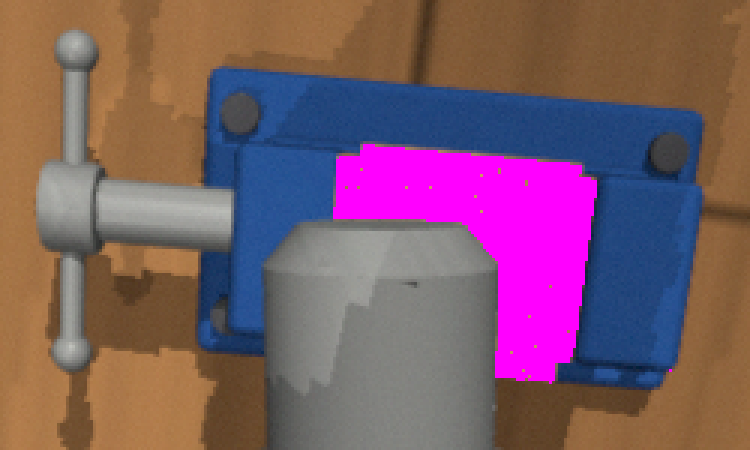

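```bash
python3 - <<'E'
from h import *
p=np.load("w5p.npy");d=np.load("w5d.npy");T=np.load("w5T.npy");Xt=cloud("wrist",d,np.eye(4))
for r0,r1,c0,c1 in [(315,400,270,365),(180,225,285,350),(275,300,270,365)]:
    q=Xt[r0:r1,c0:c1].reshape(-1,3); q=q[(q[:,2]<.02)&(abs(q[:,0])<.02)]; 
    print([round(x,4) for x in np.percentile(q[:,0],[2,50,98])],np.median(q,0).round(4), np.percentile(q[:,2],[2,10]).round(4))
print(plan([.5546,-.0671,.262],down(np.radians(3.25)),5))
E
```

```text
[np.float64(-0.0123), np.float64(0.0012), np.float64(0.0146)] [ 0.0012 -0.0049 -0.0184] [-0.0417 -0.0267]
[np.float64(-0.0078), np.float64(0.0012), np.float64(0.0103)] [ 0.0012 -0.0522 -0.0181] [-0.0201 -0.0194]
[np.float64(-0.0101), np.float64(0.0009), np.float64(0.0118)] [ 0.0009 -0.0265 -0.0185] [-0.0198 -0.0193]
(array([ 0.0042, -0.0239,  0.    ]), array([-0.    , -0.    ,  0.0181]))
```

Emit:
play_rows:
  steps:
    - {"grip": 0,"tx": 0.0041,"ty": -0.0239,"tz": 0,"rx": 0,"ry": 0,"rz": 0.0181}
    - {"grip": 0,"tx": 0.0041,"ty": -0.0239,"tz": 0,"rx": 0,"ry": 0,"rz": 0.0181}
    - {"grip": 0,"tx": 0.0041,"ty": -0.0239,"tz": 0,"rx": 0,"ry": 0,"rz": 0.0181}
    - {"grip": 0,"tx": 0.0041,"ty": -0.0239,"tz": 0,"rx": 0,"ry": 0,"rz": 0.0181}
    - {"grip": 0,"tx": 0.0041,"ty": -0.0239,"tz": 0,"rx": 0,"ry": 0,"rz": 0.0181}
    - {"grip": 0,"tx": 0,"ty": 0,"tz": 0.036,"rx": 0,"ry": 0,"rz": 0}
    - {"grip": 0,"tx": 0,"ty": 0,"tz": 0.036,"rx": 0,"ry": 0,"rz": 0}
    - {"grip": 0,"tx": 0,"ty": 0,"tz": 0.036,"rx": 0,"ry": 0,"rz": 0}
    - {"grip": 0,"tx": 0,"ty": 0,"tz": 0.03,"rx": 0,"ry": 0,"rz": 0}
    - {"grip": 0,"tx": 0,"ty": 0,"tz": 0,"rx": 0,"ry": 0,"rz": 0}
    - {"grip": 0,"tx": 0,"ty": 0,"tz": 0,"rx": 0,"ry": 0,"rz": 0}
    - {"grip": 0,"tx": 0,"ty": 0,"tz": 0,"rx": 0,"ry": 0,"rz": 0}
    - {"grip": 0,"tx": 0,"ty": 0,"tz": 0,"rx": 0,"ry": 0,"rz": 0}

```text
t: 7.05
position: [0.5559, -0.0687, 0.1268]
tcp_rot: [0.001, 1.0, 0.028, 0.002]
ft_force: [0.4, -0.1, -2.4]
grip_width: 0.021
```

```bash
cat > st.py <<'E'
from h import *
import sys
if len(sys.argv)>1: show(sys.argv[1],sys.argv[2])
o=manip.get_obs();T=Tcp(o)
f=o["ft_force"];print(round(o["t"],2),T[:3,3].round(4),"yaw",np.degrees(np.arctan2(T[1,0],T[0,0])).round(2),"Ftool",(T[:3,:3].T@f).round(1),"tau_tool",(T[:3,:3].T@o["wrist_torque"]).round(2),T[2,:2].round(4),round(o["grip_width"],4))
E
python3 st.py side s1.png
```

```text
7.1 [ 0.5558 -0.0687  0.1267] yaw 3.16 Ftool [0.2 0.9 1.7] tau_tool [-0.   -0.05 -0.01] [0.0046 0.0018] 0.0213
```

View pics/s1.png

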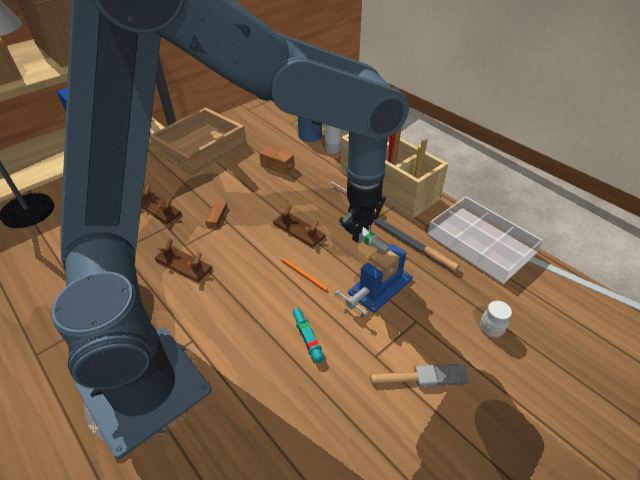

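The side view shows the go plug hovering over the left edge of the blank, at about (258,385). Now I'll lower it gently to feel the top.

Emit:
play_rows:
  steps:
    - {"grip": 0,"tx": 0,"ty": 0,"tz": 0.005,"rx": 0,"ry": 0,"rz": 0}
    - {"grip": 0,"tx": 0,"ty": 0,"tz": 0.004,"rx": 0,"ry": 0,"rz": 0}
    - {"grip": 0,"tx": 0,"ty": 0,"tz": 0.002,"rx": 0,"ry": 0,"rz": 0}
    - {"grip": 0,"tx": 0,"ty": 0,"tz": 0,"rx": 0,"ry": 0,"rz": 0}
    - {"grip": 0,"tx": 0,"ty": 0,"tz": 0,"rx": 0,"ry": 0,"rz": 0}
    - {"grip": 0,"tx": 0,"ty": 0,"tz": 0,"rx": 0,"ry": 0,"rz": 0}

```text
t: 7.6
position: [0.554, -0.0684, 0.113]
tcp_rot: [-0.0, 1.0, 0.027, -0.0]
ft_force: [-1.2, -0.0, -2.2]
grip_width: 0.0209
```

```bash
python3 st.py
```

```text
7.6 [ 0.554  -0.0684  0.113 ] yaw 3.14 Ftool [-1.2 -0.   2.2] tau_tool [ 0.02 -0.05  0.02] [-0.0001 -0.    ] 0.0209
```

Emit:
play_rows:
  steps:
    - {"grip": 0,"tx": 0,"ty": 0,"tz": 0.0005,"rx": 0,"ry": 0,"rz": 0}
    - {"grip": 0,"tx": 0,"ty": 0,"tz": 0.0005,"rx": 0,"ry": 0,"rz": 0}
    - {"grip": 0,"tx": 0,"ty": 0,"tz": 0,"rx": 0,"ry": 0,"rz": 0}

```text
t: 7.85
position: [0.5542, -0.0683, 0.1123]
tcp_rot: [0.0, 1.0, 0.027, 0.0]
ft_force: [-0.8, 0.4, 0.1]
grip_width: 0.0211
```

Emit:
play_rows:
  steps:
    - {"grip": 0,"tx": 0,"ty": 0,"tz": 0.0005,"rx": 0,"ry": 0,"rz": 0}
    - {"grip": 0,"tx": 0,"ty": 0,"tz": 0,"rx": 0,"ry": 0,"rz": 0}
    - {"grip": 0,"tx": 0,"ty": 0,"tz": 0,"rx": 0,"ry": 0,"rz": 0}

```text
t: 8.1
position: [0.5542, -0.0684, 0.112]
tcp_rot: [0.0, 1.0, 0.027, 0.0]
ft_force: [-1.9, 1.6, 3.4]
grip_width: 0.0211
```

The top was felt at TCP z of about 0.1125, so the bore axis corresponds to TCP z of about 0.0775, which agrees with the depth image. I'll back off and drop to bore height.

Emit:
play_rows:
  steps:
    - {"grip": 0,"tx": 0,"ty": 0,"tz": -0.003,"rx": 0,"ry": 0,"rz": 0}
    - {"grip": 0,"tx": 0,"ty": -0.015,"tz": 0,"rx": 0,"ry": 0,"rz": 0}
    - {"grip": 0,"tx": 0,"ty": -0.015,"tz": 0,"rx": 0,"ry": 0,"rz": 0}
    - {"grip": 0,"tx": 0,"ty": -0.015,"tz": 0,"rx": 0,"ry": 0,"rz": 0}
    - {"grip": 0,"tx": 0,"ty": 0,"tz": 0.012,"rx": 0,"ry": 0,"rz": 0}
    - {"grip": 0,"tx": 0,"ty": 0,"tz": 0.012,"rx": 0,"ry": 0,"rz": 0}
    - {"grip": 0,"tx": 0,"ty": 0,"tz": 0.013,"rx": 0,"ry": 0,"rz": 0}
    - {"grip": 0,"tx": 0,"ty": 0,"tz": 0,"rx": 0,"ry": 0,"rz": 0}
    - {"grip": 0,"tx": 0,"ty": 0,"tz": 0,"rx": 0,"ry": 0,"rz": 0}
    - {"grip": 0,"tx": 0,"ty": 0,"tz": 0,"rx": 0,"ry": 0,"rz": 0}
    - {"grip": 0,"tx": 0,"ty": 0,"tz": 0,"rx": 0,"ry": 0,"rz": 0}

```text
t: 9.02
position: [0.5521, -0.0236, 0.0783]
tcp_rot: [0.0, 1.0, 0.027, 0.001]
ft_force: [-0.9, 0.0, -1.9]
grip_width: 0.0209
```

```bash
python3 st.py wrist w6.png;python3 - <<'E'
from h import *
show("side","s2.png",4,(200,320,290,450))
E
```

```text
9.07 [ 0.5521 -0.0236  0.0783] yaw 3.14 Ftool [ 0.8 -0.   1.7] tau_tool [ 0.01 -0.03  0.04] [0.0014 0.0005] 0.0208
```

View pics/s2.png

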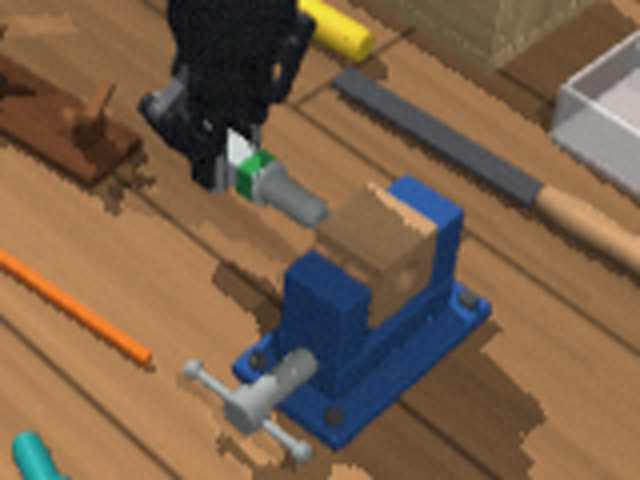

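The plug is lined up in front of the left mouth at bore height. I'll trim it slightly and advance.

Emit:
play_rows:
  steps:
    - {"grip": 0,"tx": -0.0004,"ty": 0.003,"tz": 0.0007,"rx": 0,"ry": 0,"rz": 0}
    - {"grip": 0,"tx": 0,"ty": 0.003,"tz": 0,"rx": 0,"ry": 0,"rz": 0}
    - {"grip": 0,"tx": 0,"ty": 0.003,"tz": 0,"rx": 0,"ry": 0,"rz": 0}
    - {"grip": 0,"tx": 0,"ty": 0.002,"tz": 0,"rx": 0,"ry": 0,"rz": 0}
    - {"grip": 0,"tx": 0,"ty": 0,"tz": 0,"rx": 0,"ry": 0,"rz": 0}
    - {"grip": 0,"tx": 0,"ty": 0,"tz": 0,"rx": 0,"ry": 0,"rz": 0}

```text
t: 9.62
position: [0.5517, -0.0347, 0.0768]
tcp_rot: [-0.0, 1.0, 0.027, 0.0]
ft_force: [-1.3, 0.5, -2.4]
grip_width: 0.021
```

Emit:
play_rows:
  steps:
    - {"grip": 0,"tx": 0,"ty": 0.001,"tz": 0,"rx": 0,"ry": 0,"rz": 0}
    - {"grip": 0,"tx": 0,"ty": 0.001,"tz": 0,"rx": 0,"ry": 0,"rz": 0}
    - {"grip": 0,"tx": 0,"ty": 0,"tz": 0,"rx": 0,"ry": 0,"rz": 0}
    - {"grip": 0,"tx": 0,"ty": 0,"tz": 0,"rx": 0,"ry": 0,"rz": 0}

```text
t: 9.95
position: [0.5519, -0.0364, 0.0768]
tcp_rot: [0.0, 1.0, 0.027, 0.0]
ft_force: [0.0, -0.5, -1.8]
grip_width: 0.0213
```

```bash
python3 st.py
```

```text
9.95 [ 0.5519 -0.0364  0.0768] yaw 3.15 Ftool [-0.   0.5  1.8] tau_tool [ 0.   -0.03  0.  ] [0. 0.] 0.0213
```

Emit:
play_rows:
  steps:
    - {"grip": 0,"tx": 0,"ty": 0.001,"tz": 0,"rx": 0,"ry": 0,"rz": 0}
    - {"grip": 0,"tx": 0,"ty": 0.001,"tz": 0,"rx": 0,"ry": 0,"rz": 0}
    - {"grip": 0,"tx": 0,"ty": 0,"tz": 0,"rx": 0,"ry": 0,"rz": 0}
    - {"grip": 0,"tx": 0,"ty": 0,"tz": 0,"rx": 0,"ry": 0,"rz": 0}

```text
t: 10.28
position: [0.5519, -0.0385, 0.0768]
tcp_rot: [-0.0, 1.0, 0.027, 0.0]
ft_force: [0.6, -0.3, -1.8]
grip_width: 0.0211
```

```bash
python3 st.py
```

```text
10.28 [ 0.5519 -0.0385  0.0768] yaw 3.14 Ftool [0.5 0.4 1.8] tau_tool [-0.03  0.01 -0.02] [ 0. -0.] 0.0211
```

Emit:
play_rows:
  steps:
    - {"grip": 0,"tx": 0,"ty": 0.001,"tz": -0.0006,"rx": 0,"ry": 0,"rz": 0}
    - {"grip": 0,"tx": 0,"ty": 0.001,"tz": 0,"rx": 0,"ry": 0,"rz": 0}
    - {"grip": 0,"tx": 0,"ty": 0.001,"tz": 0,"rx": 0,"ry": 0,"rz": 0}
    - {"grip": 0,"tx": 0,"ty": 0,"tz": 0,"rx": 0,"ry": 0,"rz": 0}
    - {"grip": 0,"tx": 0,"ty": 0,"tz": 0,"rx": 0,"ry": 0,"rz": 0}

```text
t: 10.7
position: [0.5521, -0.0415, 0.0774]
tcp_rot: [0.0, 1.0, 0.027, 0.0]
ft_force: [0.8, -0.0, -2.2]
grip_width: 0.0212
```

```bash
python3 st.py
```

```text
10.7 [ 0.5521 -0.0415  0.0774] yaw 3.14 Ftool [0.8 0.1 2.2] tau_tool [-0.   -0.02 -0.  ] [0. 0.] 0.0212
```

Emit:
play_rows:
  steps:
    - {"grip": 0,"tx": 0,"ty": 0.001,"tz": 0,"rx": 0,"ry": 0,"rz": 0}
    - {"grip": 0,"tx": 0,"ty": 0.001,"tz": 0,"rx": 0,"ry": 0,"rz": 0}
    - {"grip": 0,"tx": 0,"ty": 0.001,"tz": 0,"rx": 0,"ry": 0,"rz": 0}
    - {"grip": 0,"tx": 0,"ty": 0,"tz": 0,"rx": 0,"ry": 0,"rz": 0}
    - {"grip": 0,"tx": 0,"ty": 0,"tz": 0,"rx": 0,"ry": 0,"rz": 0}

```text
t: 11.12
position: [0.5523, -0.0445, 0.0774]
tcp_rot: [0.0, 1.0, 0.027, -0.0]
ft_force: [0.1, 0.1, -1.7]
grip_width: 0.0211
```

```bash
python3 st.py
```

```text
11.12 [ 0.5523 -0.0445  0.0774] yaw 3.14 Ftool [ 0.1 -0.1  1.7] tau_tool [-0.01  0.01 -0.03] [-0.0001 -0.    ] 0.0211
```

The nose is past the mouth plane with no force. Continuing.

Emit:
play_rows:
  steps:
    - {"grip": 0,"tx": 0,"ty": 0.0015,"tz": 0,"rx": 0,"ry": 0,"rz": 0}
    - {"grip": 0,"tx": 0,"ty": 0.0015,"tz": 0,"rx": 0,"ry": 0,"rz": 0}
    - {"grip": 0,"tx": 0,"ty": 0.001,"tz": 0,"rx": 0,"ry": 0,"rz": 0}
    - {"grip": 0,"tx": 0,"ty": 0,"tz": 0,"rx": 0,"ry": 0,"rz": 0}
    - {"grip": 0,"tx": 0,"ty": 0,"tz": 0,"rx": 0,"ry": 0,"rz": 0}

```text
t: 11.53
position: [0.5527, -0.0486, 0.0775]
tcp_rot: [0.0, 1.0, 0.027, 0.0]
ft_force: [-0.2, -0.5, -1.7]
grip_width: 0.0213
```

```bash
python3 st.py
```

```text
11.53 [ 0.5527 -0.0486  0.0775] yaw 3.14 Ftool [-0.2  0.4  1.7] tau_tool [-0.07  0.04 -0.05] [0.0003 0.0002] 0.0213
```

Emit:
play_rows:
  steps:
    - {"grip": 0,"tx": 0,"ty": 0.001,"tz": 0,"rx": 0,"ry": 0,"rz": 0}
    - {"grip": 0,"tx": 0,"ty": 0.001,"tz": 0,"rx": 0,"ry": 0,"rz": 0}
    - {"grip": 0,"tx": 0,"ty": 0.001,"tz": 0,"rx": 0,"ry": 0,"rz": 0}
    - {"grip": 0,"tx": 0,"ty": 0,"tz": 0,"rx": 0,"ry": 0,"rz": 0}
    - {"grip": 0,"tx": 0,"ty": 0,"tz": 0,"rx": 0,"ry": 0,"rz": 0}

```text
t: 11.95
position: [0.5528, -0.0515, 0.0775]
tcp_rot: [0.0, 1.0, 0.027, 0.0]
ft_force: [0.8, -0.4, -1.7]
grip_width: 0.0213
```

```bash
python3 st.py
```

```text
11.95 [ 0.5528 -0.0515  0.0775] yaw 3.15 Ftool [0.8 0.4 1.7] tau_tool [-0.02  0.18 -0.09] [0.0004 0.0003] 0.0213
```

Emit:
play_rows:
  steps:
    - {"grip": 0,"tx": 0,"ty": 0.0015,"tz": 0,"rx": 0,"ry": 0,"rz": 0}
    - {"grip": 0,"tx": 0,"ty": 0.0015,"tz": 0,"rx": 0,"ry": 0,"rz": 0}
    - {"grip": 0,"tx": 0,"ty": 0.0015,"tz": 0,"rx": 0,"ry": 0,"rz": 0}
    - {"grip": 0,"tx": 0,"ty": 0.0015,"tz": 0,"rx": 0,"ry": 0,"rz": 0}
    - {"grip": 0,"tx": 0,"ty": 0,"tz": 0,"rx": 0,"ry": 0,"rz": 0}

```text
t: 12.37
position: [0.5532, -0.0577, 0.0775]
tcp_rot: [0.0, 1.0, 0.027, 0.0]
ft_force: [2.1, 0.1, -2.2]
grip_width: 0.0209
```

```bash
python3 st.py
```

```text
12.37 [ 0.5532 -0.0577  0.0775] yaw 3.14 Ftool [2.1 0.  2.2] tau_tool [ 0.03  0.27 -0.1 ] [0.0004 0.0002] 0.0209
```

Emit:
play_rows:
  steps:
    - {"grip": 0,"tx": 0,"ty": 0.0015,"tz": 0,"rx": 0,"ry": 0,"rz": 0}
    - {"grip": 0,"tx": 0,"ty": 0.0015,"tz": 0,"rx": 0,"ry": 0,"rz": 0}
    - {"grip": 0,"tx": 0,"ty": 0.0015,"tz": 0,"rx": 0,"ry": 0,"rz": 0}
    - {"grip": 0,"tx": 0,"ty": 0.0015,"tz": 0,"rx": 0,"ry": 0,"rz": 0}
    - {"grip": 0,"tx": 0,"ty": 0,"tz": 0,"rx": 0,"ry": 0,"rz": 0}

```text
t: 12.78
position: [0.5535, -0.0637, 0.0775]
tcp_rot: [0.0, 1.0, 0.027, 0.0]
ft_force: [3.0, 1.4, -1.9]
grip_width: 0.0209
```

```bash
python3 st.py
```

```text
12.78 [ 0.5535 -0.0637  0.0775] yaw 3.14 Ftool [ 3.1 -1.3  1.9] tau_tool [ 0.09  0.38 -0.15] [0.0003 0.0003] 0.0209
```

Emit:
play_rows:
  steps:
    - {"grip": 0,"tx": 0.0006,"ty": 0,"tz": 0,"rx": 0,"ry": 0,"rz": 0}
    - {"grip": 0,"tx": 0,"ty": 0.0015,"tz": 0,"rx": 0,"ry": 0,"rz": 0}
    - {"grip": 0,"tx": 0,"ty": 0.0015,"tz": 0,"rx": 0,"ry": 0,"rz": 0}
    - {"grip": 0,"tx": 0,"ty": 0.0015,"tz": 0,"rx": 0,"ry": 0,"rz": 0}
    - {"grip": 0,"tx": 0,"ty": 0.0015,"tz": 0,"rx": 0,"ry": 0,"rz": 0}
    - {"grip": 0,"tx": 0,"ty": 0,"tz": 0,"rx": 0,"ry": 0,"rz": 0}

```text
t: 13.28
position: [0.554, -0.0697, 0.0773]
tcp_rot: [0.0, 1.0, 0.027, -0.0]
ft_force: [0.1, -1.4, -1.8]
grip_width: 0.0211
```

```bash
python3 st.py
```

```text
13.28 [ 0.554  -0.0697  0.0773] yaw 3.13 Ftool [0.1 1.4 1.8] tau_tool [-0.07  0.11 -0.04] [-0.0006  0.0001] 0.0211
```

Emit:
play_rows:
  steps:
    - {"grip": 0,"tx": 0,"ty": 0.0015,"tz": 0,"rx": 0,"ry": 0,"rz": 0}
    - {"grip": 0,"tx": 0,"ty": 0.0015,"tz": 0,"rx": 0,"ry": 0,"rz": 0}
    - {"grip": 0,"tx": 0,"ty": 0.001,"tz": 0,"rx": 0,"ry": 0,"rz": 0}
    - {"grip": 0,"tx": 0,"ty": 0,"tz": 0,"rx": 0,"ry": 0,"rz": 0}

```text
t: 13.62
position: [0.5543, -0.0736, 0.0774]
tcp_rot: [0.0, 1.0, 0.027, -0.0]
ft_force: [0.6, -0.3, -2.0]
grip_width: 0.0211
```

```bash
python3 st.py
```

```text
13.62 [ 0.5543 -0.0736  0.0774] yaw 3.13 Ftool [0.5 0.3 2. ] tau_tool [ 0.07 -0.02 -0.04] [-0.0003  0.0001] 0.0211
```

Forces are light. The last few millimetres come next, until the collar bears.

Emit:
play_rows:
  steps:
    - {"grip": 0,"tx": 0,"ty": 0.001,"tz": 0,"rx": 0,"ry": 0,"rz": 0}
    - {"grip": 0,"tx": 0,"ty": 0.001,"tz": 0,"rx": 0,"ry": 0,"rz": 0}
    - {"grip": 0,"tx": 0,"ty": 0,"tz": 0,"rx": 0,"ry": 0,"rz": 0}
    - {"grip": 0,"tx": 0,"ty": 0,"tz": 0,"rx": 0,"ry": 0,"rz": 0}

```text
t: 13.95
position: [0.5545, -0.0754, 0.0774]
tcp_rot: [-0.0, 1.0, 0.027, -0.0]
ft_force: [-0.2, -0.3, -1.8]
grip_width: 0.0209
```

Emit:
play_rows:
  steps:
    - {"grip": 0,"tx": 0,"ty": 0.0006,"tz": 0,"rx": 0,"ry": 0,"rz": 0}
    - {"grip": 0,"tx": 0,"ty": 0.0006,"tz": 0,"rx": 0,"ry": 0,"rz": 0}
    - {"grip": 0,"tx": 0,"ty": 0,"tz": 0,"rx": 0,"ry": 0,"rz": 0}
    - {"grip": 0,"tx": 0,"ty": 0,"tz": 0,"rx": 0,"ry": 0,"rz": 0}

```text
t: 14.28
position: [0.5546, -0.0765, 0.0774]
tcp_rot: [0.0, 1.0, 0.027, 0.0]
ft_force: [-0.3, -0.2, -2.3]
grip_width: 0.0209
```

```bash
python3 st.py
```

```text
14.28 [ 0.5546 -0.0765  0.0774] yaw 3.14 Ftool [-0.3  0.2  2.3] tau_tool [ 0.   -0.   -0.07] [0. 0.] 0.0209
```

Emit:
play_rows:
  steps:
    - {"grip": 0,"tx": 0,"ty": 0.0005,"tz": 0,"rx": 0,"ry": 0,"rz": 0}
    - {"grip": 0,"tx": 0,"ty": 0.0005,"tz": 0,"rx": 0,"ry": 0,"rz": 0}
    - {"grip": 0,"tx": 0,"ty": 0,"tz": 0,"rx": 0,"ry": 0,"rz": 0}

```text
t: 14.53
position: [0.5547, -0.0776, 0.0774]
tcp_rot: [0.0, 1.0, 0.027, 0.0]
ft_force: [-0.2, 0.1, -2.2]
grip_width: 0.0211
```

Emit:
play_rows:
  steps:
    - {"grip": 0,"tx": 0,"ty": 0.0005,"tz": 0,"rx": 0,"ry": 0,"rz": 0}
    - {"grip": 0,"tx": 0,"ty": 0.0003,"tz": 0,"rx": 0,"ry": 0,"rz": 0}
    - {"grip": 0,"tx": 0,"ty": 0,"tz": 0,"rx": 0,"ry": 0,"rz": 0}

```text
t: 14.78
position: [0.5547, -0.0781, 0.0774]
tcp_rot: [-0.0, 1.0, 0.027, -0.0]
ft_force: [-0.2, 0.8, -2.0]
grip_width: 0.021
```

```bash
python3 st.py
```

```text
14.78 [ 0.5547 -0.0781  0.0774] yaw 3.15 Ftool [-0.2 -0.9  2. ] tau_tool [ 0.21 -0.   -0.04] [-0.0001 -0.0004] 0.021
```

Emit:
play_rows:
  steps:
    - {"grip": 0,"tx": 0,"ty": 0.0004,"tz": 0,"rx": 0,"ry": 0,"rz": 0}
    - {"grip": 0,"tx": 0,"ty": 0,"tz": 0,"rx": 0,"ry": 0,"rz": 0}
    - {"grip": 0,"tx": 0,"ty": 0,"tz": 0,"rx": 0,"ry": 0,"rz": 0}

```text
t: 15.03
position: [0.5547, -0.0782, 0.0774]
tcp_rot: [-0.0, 1.0, 0.027, -0.0]
ft_force: [-0.6, 4.4, -1.5]
grip_width: 0.0214
```

```bash
python3 st.py
```

```text
15.03 [ 0.5547 -0.0782  0.0774] yaw 3.15 Ftool [-0.4 -4.5  1.5] tau_tool [ 0.59  0.12 -0.07] [-0.0001 -0.0008] 0.0214
```

The collar bears at about 4.5 N. I'll hold briefly and look.

Emit:
play_rows:
  steps:
    - {"grip": 0,"tx": 0,"ty": 0.0001,"tz": 0,"rx": 0,"ry": 0,"rz": 0}
    - {"grip": 0,"tx": 0,"ty": 0,"tz": 0,"rx": 0,"ry": 0,"rz": 0}
    - {"grip": 0,"tx": 0,"ty": 0,"tz": 0,"rx": 0,"ry": 0,"rz": 0}
    - {"grip": 0,"tx": 0,"ty": 0,"tz": 0,"rx": 0,"ry": 0,"rz": 0}

```text
t: 15.37
position: [0.5547, -0.0782, 0.0774]
tcp_rot: [-0.0, 1.0, 0.028, -0.0]
ft_force: [0.6, 5.1, -0.7]
grip_width: 0.0214
```

```bash
python3 st.py; python3 - <<'E'
from h import *
show("side","s3.png",4,(200,320,290,450))
E
```

```text
15.37 [ 0.5547 -0.0782  0.0774] yaw 3.16 Ftool [ 0.9 -5.   0.7] tau_tool [ 0.75  0.08 -0.1 ] [-0.0002 -0.0008] 0.0214
```

View pics/s3.png

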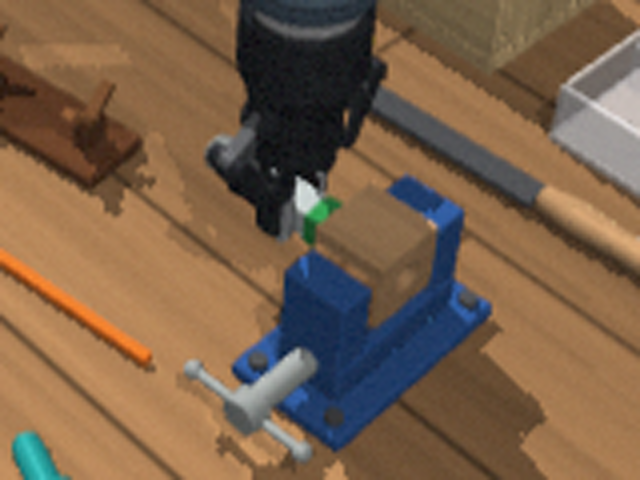

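The go end is fully home: the collar meets the wood and the green band sits right at the face. Now I'll draw it out.

Emit:
play_rows:
  steps:
    - {"grip": 0,"tx": 0,"ty": -0.005,"tz": 0,"rx": 0,"ry": 0,"rz": 0}
    - {"grip": 0,"tx": 0,"ty": -0.01,"tz": 0,"rx": 0,"ry": 0,"rz": 0}
    - {"grip": 0,"tx": 0,"ty": -0.01,"tz": 0,"rx": 0,"ry": 0,"rz": 0}
    - {"grip": 0,"tx": 0,"ty": -0.01,"tz": 0,"rx": 0,"ry": 0,"rz": 0}
    - {"grip": 0,"tx": 0,"ty": -0.01,"tz": 0,"rx": 0,"ry": 0,"rz": 0}
    - {"grip": 0,"tx": 0,"ty": -0.01,"tz": 0,"rx": 0,"ry": 0,"rz": 0}
    - {"grip": 0,"tx": 0,"ty": 0,"tz": 0,"rx": 0,"ry": 0,"rz": 0}
    - {"grip": 0,"tx": 0,"ty": 0,"tz": 0,"rx": 0,"ry": 0,"rz": 0}

```text
t: 16.08
position: [0.5517, -0.023, 0.0775]
tcp_rot: [0.0, 1.0, 0.028, 0.0]
ft_force: [-0.3, -0.2, -2.0]
grip_width: 0.021
```

```bash
python3 st.py wrist w7.png; python3 - <<'E'
from h import *
show("side","s4.png",4,(200,320,290,450))
E
```

```text
16.13 [ 0.5518 -0.0236  0.0775] yaw 3.21 Ftool [-0.2  0.3  2. ] tau_tool [-0.02 -0.02  0.01] [0.0002 0.0004] 0.0213
```

View pics/w7.png

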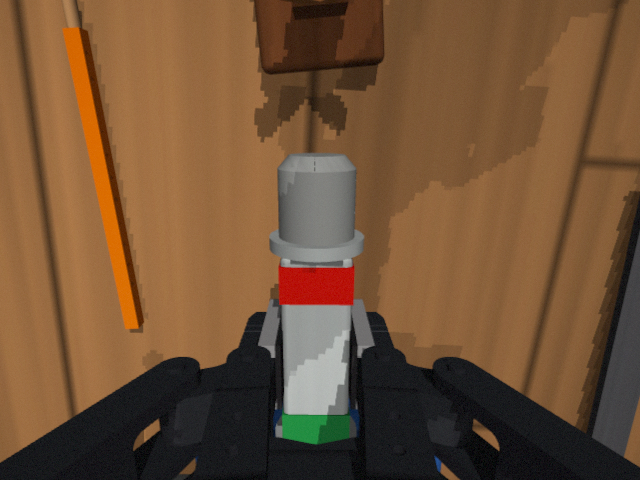

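The gauge has not shifted in the grip (collar still at row 243, col 317). Next it goes over the vise to the right mouth.

Emit:
play_rows:
  steps:
    - {"grip": 0,"tx": 0,"ty": 0,"tz": -0.035,"rx": 0,"ry": 0,"rz": 0}
    - {"grip": 0,"tx": 0,"ty": 0,"tz": -0.04,"rx": 0,"ry": 0,"rz": 0}
    - {"grip": 0,"tx": 0,"ty": 0,"tz": -0.025,"rx": 0,"ry": 0,"rz": 0}
    - {"grip": 0,"tx": 0,"ty": 0.033,"tz": 0,"rx": 0,"ry": 0,"rz": 0}
    - {"grip": 0,"tx": 0,"ty": 0.038,"tz": 0,"rx": 0,"ry": 0,"rz": 0}
    - {"grip": 0,"tx": 0,"ty": 0.038,"tz": 0,"rx": 0,"ry": 0,"rz": 0}
    - {"grip": 0,"tx": 0,"ty": 0.038,"tz": 0,"rx": 0,"ry": 0,"rz": 0}
    - {"grip": 0,"tx": 0,"ty": 0.038,"tz": 0,"rx": 0,"ry": 0,"rz": 0}
    - {"grip": 0,"tx": 0,"ty": 0.038,"tz": 0,"rx": 0,"ry": 0,"rz": 0}
    - {"grip": 0,"tx": 0,"ty": 0,"tz": 0,"rx": 0,"ry": 0,"rz": 0}
    - {"grip": 0,"tx": 0,"ty": 0,"tz": 0.03,"rx": 0,"ry": 0,"rz": 0}
    - {"grip": 0,"tx": 0,"ty": 0,"tz": 0.03,"rx": 0,"ry": 0,"rz": 0}
    - {"grip": 0,"tx": 0,"ty": 0,"tz": 0.03,"rx": 0,"ry": 0,"rz": 0}
    - {"grip": 0,"tx": 0,"ty": 0,"tz": 0.01,"rx": 0,"ry": 0,"rz": 0}
    - {"grip": 0,"tx": 0,"ty": 0,"tz": 0,"rx": 0,"ry": 0,"rz": 0}
    - {"grip": 0,"tx": 0,"ty": 0,"tz": 0,"rx": 0,"ry": 0,"rz": 0}
    - {"grip": 0,"tx": 0,"ty": 0,"tz": 0,"rx": 0,"ry": 0,"rz": 0}
    - {"grip": 0,"tx": 0,"ty": 0,"tz": 0,"rx": 0,"ry": 0,"rz": 0}

```text
t: 17.68
position: [0.5654, -0.2474, 0.0797]
tcp_rot: [0.001, 1.0, 0.028, 0.002]
ft_force: [-0.1, -1.1, -1.9]
grip_width: 0.021
```

```bash
python3 st.py wrist w8.png; python3 - <<'E'
from h import *
# target bore line in tool coordinates
T=Tcp(); home=np.array([.5547,-.0782,.0774]); a=np.radians(3.15); e=np.array([np.sin(a),-np.cos(a),0])
for s in (64+25+64,): print("tip-at-face pose",(home+e*s/1000).round(4),"delta tool",(T[:3,:3].T@(home+e*s/1000-T[:3,3])).round(4))
E
```

```text
17.73 [ 0.5652 -0.2473  0.0796] yaw 3.16 Ftool [-0.4  0.4  1.7] tau_tool [-0.07  0.01  0.02] [0.0031 0.0024] 0.021
tip-at-face pose [ 0.5631 -0.231   0.0774] delta tool [-0.0012 -0.0164  0.0021]
```

View pics/w8.png

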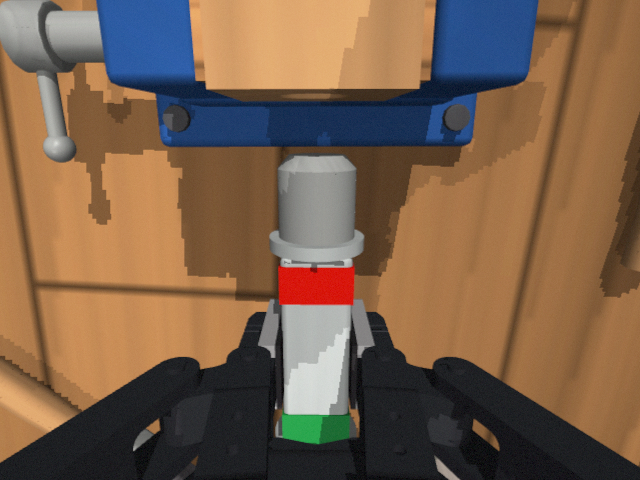

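The right mouth shows at about (95,315), in line with the no-go plug at col 317. I'll let the arm settle and read again.

Emit:
play_rows:
  steps:
    - {"grip": 0,"tx": 0,"ty": -0.003,"tz": 0,"rx": 0,"ry": 0,"rz": 0}
    - {"grip": 0,"tx": 0,"ty": -0.003,"tz": 0,"rx": 0,"ry": 0,"rz": 0}
    - {"grip": 0,"tx": 0,"ty": 0,"tz": 0,"rx": 0,"ry": 0,"rz": 0}
    - {"grip": 0,"tx": 0,"ty": 0,"tz": 0,"rx": 0,"ry": 0,"rz": 0}
    - {"grip": 0,"tx": 0,"ty": 0,"tz": 0,"rx": 0,"ry": 0,"rz": 0}

```text
t: 18.15
position: [0.5637, -0.2404, 0.0775]
tcp_rot: [0.0, 1.0, 0.028, 0.0]
ft_force: [0.1, 0.2, -1.9]
grip_width: 0.0212
```

```bash
cat > tgt.py <<'E'
from h import *
T=Tcp(); home=np.array([.5547,-.0782,.0774]); a=np.radians(3.15); e=np.array([np.sin(a),-np.cos(a),0])
print("to tip-at-face, tool:",(T[:3,:3].T@(home+e*.153-T[:3,3])).round(4))
E
python3 st.py; python3 tgt.py
```

```text
18.15 [ 0.5637 -0.2404  0.0775] yaw 3.17 Ftool [ 0.2 -0.2  1.9] tau_tool [-0.02 -0.05 -0.02] [0.0001 0.0001] 0.0212
to tip-at-face, tool: [-0.0001 -0.0095  0.0001]
```

Emit:
play_rows:
  steps:
    - {"grip": 0,"tx": 0,"ty": -0.003,"tz": 0,"rx": 0,"ry": 0,"rz": 0}
    - {"grip": 0,"tx": 0,"ty": -0.003,"tz": 0,"rx": 0,"ry": 0,"rz": 0}
    - {"grip": 0,"tx": 0,"ty": -0.0025,"tz": 0,"rx": 0,"ry": 0,"rz": 0}
    - {"grip": 0,"tx": 0,"ty": 0,"tz": 0,"rx": 0,"ry": 0,"rz": 0}
    - {"grip": 0,"tx": 0,"ty": 0,"tz": 0,"rx": 0,"ry": 0,"rz": 0}

```text
t: 18.57
position: [0.5631, -0.2318, 0.0774]
tcp_rot: [-0.0, 1.0, 0.028, -0.0]
ft_force: [-1.0, -0.5, -3.3]
grip_width: 0.0213
```

```bash
python3 st.py; python3 tgt.py
```

```text
18.57 [ 0.5631 -0.2318  0.0774] yaw 3.17 Ftool [-1.   0.4  3.3] tau_tool [-0.04  0.02 -0.02] [-0.0002 -0.0001] 0.0213
to tip-at-face, tool: [ 0.     -0.0008 -0.    ]
```

Emit:
play_rows:
  steps:
    - {"grip": 0,"tx": 0,"ty": -0.0007,"tz": 0,"rx": 0,"ry": 0,"rz": 0}
    - {"grip": 0,"tx": 0,"ty": -0.0007,"tz": 0,"rx": 0,"ry": 0,"rz": 0}
    - {"grip": 0,"tx": 0,"ty": 0,"tz": 0,"rx": 0,"ry": 0,"rz": 0}

```text
t: 18.82
position: [0.5631, -0.2306, 0.0774]
tcp_rot: [-0.0, 1.0, 0.027, 0.0]
ft_force: [0.8, -0.4, -2.3]
grip_width: 0.0211
```

Emit:
play_rows:
  steps:
    - {"grip": 0,"tx": 0,"ty": -0.0005,"tz": 0,"rx": 0,"ry": 0,"rz": 0}
    - {"grip": 0,"tx": 0,"ty": -0.0005,"tz": 0,"rx": 0,"ry": 0,"rz": 0}
    - {"grip": 0,"tx": 0,"ty": 0,"tz": 0,"rx": 0,"ry": 0,"rz": 0}

```text
t: 19.07
position: [0.563, -0.2296, 0.0774]
tcp_rot: [-0.0, 1.0, 0.027, -0.0]
ft_force: [0.1, -0.4, -2.1]
grip_width: 0.0214
```

```bash
python3 st.py; python3 tgt.py
```

```text
19.07 [ 0.563  -0.2296  0.0774] yaw 3.15 Ftool [0.1 0.4 2.1] tau_tool [ 0.06 -0.01  0.03] [-0. -0.] 0.0214
to tip-at-face, tool: [0.     0.0014 0.    ]
```

Emit:
play_rows:
  steps:
    - {"grip": 0,"tx": 0,"ty": -0.0005,"tz": 0,"rx": 0,"ry": 0,"rz": 0}
    - {"grip": 0,"tx": 0,"ty": -0.0003,"tz": 0,"rx": 0,"ry": 0,"rz": 0}
    - {"grip": 0,"tx": 0,"ty": 0,"tz": 0,"rx": 0,"ry": 0,"rz": 0}

```text
t: 19.32
position: [0.563, -0.2288, 0.0774]
tcp_rot: [-0.0, 1.0, 0.027, -0.0]
ft_force: [-0.8, -0.3, -2.5]
grip_width: 0.0213
```

Emit:
play_rows:
  steps:
    - {"grip": 0,"tx": 0,"ty": -0.0004,"tz": 0,"rx": 0,"ry": 0,"rz": 0}
    - {"grip": 0,"tx": 0,"ty": 0,"tz": 0,"rx": 0,"ry": 0,"rz": 0}
    - {"grip": 0,"tx": 0,"ty": 0,"tz": 0,"rx": 0,"ry": 0,"rz": 0}

```text
t: 19.57
position: [0.563, -0.2285, 0.0774]
tcp_rot: [0.0, 1.0, 0.027, 0.0]
ft_force: [-0.5, -0.3, -2.2]
grip_width: 0.0212
```

```bash
python3 st.py; python3 tgt.py
```

```text
19.57 [ 0.563  -0.2285  0.0774] yaw 3.14 Ftool [-0.5  0.3  2.2] tau_tool [ 0.03 -0.    0.02] [0.0001 0.0001] 0.0212
to tip-at-face, tool: [-0.0001  0.0025  0.    ]
```

Emit:
play_rows:
  steps:
    - {"grip": 0,"tx": 0,"ty": -0.0005,"tz": 0,"rx": 0,"ry": 0,"rz": 0}
    - {"grip": 0,"tx": 0,"ty": 0,"tz": 0,"rx": 0,"ry": 0,"rz": 0}
    - {"grip": 0,"tx": 0,"ty": 0,"tz": 0,"rx": 0,"ry": 0,"rz": 0}

```text
t: 19.82
position: [0.5631, -0.2281, 0.0775]
tcp_rot: [0.0, 1.0, 0.027, 0.0]
ft_force: [-0.0, -1.3, -1.9]
grip_width: 0.0212
```

```bash
python3 st.py; python3 tgt.py
```

```text
19.82 [ 0.5631 -0.2281  0.0775] yaw 3.15 Ftool [-0.1  1.3  1.9] tau_tool [-0.17  0.06 -0.  ] [0.0002 0.0003] 0.0212
to tip-at-face, tool: [-0.0001  0.0028  0.0001]
```

Emit:
play_rows:
  steps:
    - {"grip": 0,"tx": 0,"ty": -0.0004,"tz": 0,"rx": 0,"ry": 0,"rz": 0}
    - {"grip": 0,"tx": 0,"ty": 0,"tz": 0,"rx": 0,"ry": 0,"rz": 0}
    - {"grip": 0,"tx": 0,"ty": 0,"tz": 0,"rx": 0,"ry": 0,"rz": 0}

```text
t: 20.07
position: [0.5631, -0.228, 0.0775]
tcp_rot: [0.0, 1.0, 0.027, 0.0]
ft_force: [1.1, -2.5, -2.9]
grip_width: 0.0209
```

```bash
python3 st.py; python3 tgt.py
```

```text
20.07 [ 0.5631 -0.228   0.0775] yaw 3.14 Ftool [0.9 2.5 2.9] tau_tool [-0.38  0.06  0.04] [0.0004 0.0006] 0.0209
to tip-at-face, tool: [-0.0001  0.003   0.0001]
```

Emit:
play_rows:
  steps:
    - {"grip": 0,"tx": 0,"ty": -0.0004,"tz": 0,"rx": 0,"ry": 0,"rz": 0}
    - {"grip": 0,"tx": 0,"ty": 0,"tz": 0,"rx": 0,"ry": 0,"rz": 0}
    - {"grip": 0,"tx": 0,"ty": 0,"tz": 0,"rx": 0,"ry": 0,"rz": 0}

```text
t: 20.32
position: [0.5631, -0.2278, 0.0776]
tcp_rot: [0.001, 1.0, 0.027, 0.0]
ft_force: [-0.5, -5.5, -3.3]
grip_width: 0.0212
```

```bash
python3 st.py; python3 tgt.py
```

```text
20.32 [ 0.5631 -0.2278  0.0776] yaw 3.14 Ftool [-0.8  5.5  3.3] tau_tool [-0.73  0.05 -0.01] [0.0006 0.0011] 0.0212
to tip-at-face, tool: [-0.0002  0.0031  0.0002]
```

Emit:
play_rows:
  steps:
    - {"grip": 0,"tx": 0,"ty": -0.0003,"tz": 0,"rx": 0,"ry": 0,"rz": 0}
    - {"grip": 0,"tx": 0,"ty": 0,"tz": 0,"rx": 0,"ry": 0,"rz": 0}
    - {"grip": 0,"tx": 0,"ty": 0,"tz": 0,"rx": 0,"ry": 0,"rz": 0}

```text
t: 20.57
position: [0.5631, -0.2278, 0.0776]
tcp_rot: [0.001, 1.0, 0.027, 0.0]
ft_force: [0.3, -5.4, -2.7]
grip_width: 0.0214
```

```bash
python3 st.py wrist w9.png; python3 st.py wrist w10.png
```

```text
20.62 [ 0.5631 -0.2277  0.0776] yaw 3.14 Ftool [0.9 5.6 2.5] tau_tool [-0.84  0.03 -0.01] [0.0006 0.0015] 0.0209
20.67 [ 0.5632 -0.2278  0.0777] yaw 3.14 Ftool [-0.1  5.4  2.2] tau_tool [-0.9  0.  -0. ] [0.0007 0.0015] 0.0212
```

Emit:
play_rows:
  steps:
    - {"grip": 0,"tx": 0,"ty": -0.0003,"tz": 0,"rx": 0,"ry": 0,"rz": 0}
    - {"grip": 0,"tx": 0,"ty": 0,"tz": 0,"rx": 0,"ry": 0,"rz": 0}
    - {"grip": 0,"tx": 0,"ty": 0,"tz": 0,"rx": 0,"ry": 0,"rz": 0}

```text
t: 20.92
position: [0.5632, -0.2277, 0.0777]
tcp_rot: [0.001, 1.0, 0.027, 0.0]
ft_force: [0.1, -5.8, -3.9]
grip_width: 0.0208
```

```bash
python3 st.py wrist w11.png; python3 st.py wrist w12.png;python3 st.py wrist w12.png
```

```text
20.97 [ 0.5631 -0.2277  0.0777] yaw 3.14 Ftool [0.7 6.8 2.2] tau_tool [-1.04 -0.    0.05] [0.0007 0.0019] 0.0213
21.02 [ 0.5632 -0.2277  0.0777] yaw 3.14 Ftool [-0.2  5.9  2.2] tau_tool [-1.02  0.02 -0.04] [0.0007 0.0019] 0.0209
21.07 [ 0.5632 -0.2278  0.0777] yaw 3.14 Ftool [-0.   6.4  3. ] tau_tool [-1.01  0.01  0.  ] [0.0007 0.0019] 0.0211
```

View pics/w12.png

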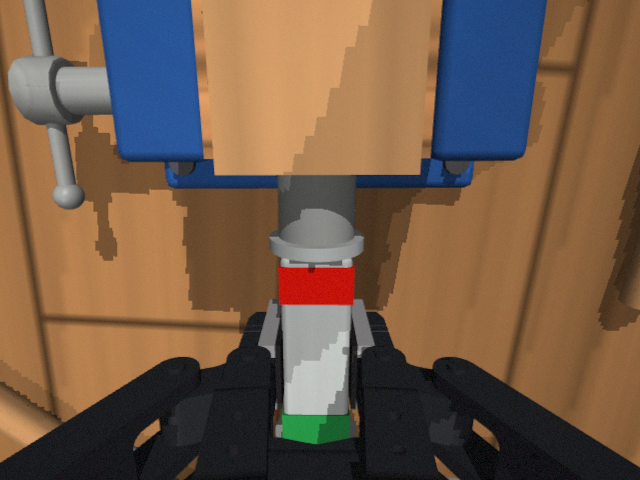

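The no-go plug stands square in the mouth, with most of its 25 mm still outside. I'll press a little more and hold for over a second.

Emit:
play_rows:
  steps:
    - {"grip": 0,"tx": 0,"ty": -0.0005,"tz": 0,"rx": 0,"ry": 0,"rz": 0}
    - {"grip": 0,"tx": 0,"ty": 0,"tz": 0,"rx": 0,"ry": 0,"rz": 0}
    - {"grip": 0,"tx": 0,"ty": 0,"tz": 0,"rx": 0,"ry": 0,"rz": 0}
    - {"grip": 0,"tx": 0,"ty": 0,"tz": 0,"rx": 0,"ry": 0,"rz": 0}

```text
t: 21.4
position: [0.5632, -0.2277, 0.0778]
tcp_rot: [0.001, 1.0, 0.027, 0.0]
ft_force: [-0.4, -7.2, -3.1]
grip_width: 0.0207
```

```bash
for i in 1 2 3; do python3 st.py wrist w13.png; done
```

```text
21.45 [ 0.5632 -0.2277  0.0777] yaw 3.14 Ftool [-0.8  8.3  2.4] tau_tool [-1.21  0.02 -0.04] [0.0009 0.0026] 0.0213
21.5 [ 0.5632 -0.2277  0.0777] yaw 3.14 Ftool [-0.5  8.1  3.1] tau_tool [-1.17 -0.04  0.  ] [0.0008 0.0026] 0.0209
21.55 [ 0.5632 -0.2277  0.0778] yaw 3.14 Ftool [-0.4  8.7  3.2] tau_tool [-1.22 -0.03 -0.05] [0.0009 0.0026] 0.0213
```

About 8.2 N. Holding for 1.5 s.

Emit:
play_rows:
  steps:
    - {"grip": 0,"tx": 0,"ty": 0,"tz": 0,"rx": 0,"ry": 0,"rz": 0}
    - {"grip": 0,"tx": 0,"ty": 0,"tz": 0,"rx": 0,"ry": 0,"rz": 0}
    - {"grip": 0,"tx": 0,"ty": 0,"tz": 0,"rx": 0,"ry": 0,"rz": 0}
    - {"grip": 0,"tx": 0,"ty": 0,"tz": 0,"rx": 0,"ry": 0,"rz": 0}
    - {"grip": 0,"tx": 0,"ty": 0,"tz": 0,"rx": 0,"ry": 0,"rz": 0}
    - {"grip": 0,"tx": 0,"ty": 0,"tz": 0,"rx": 0,"ry": 0,"rz": 0}
    - {"grip": 0,"tx": 0,"ty": 0,"tz": 0,"rx": 0,"ry": 0,"rz": 0}
    - {"grip": 0,"tx": 0,"ty": 0,"tz": 0,"rx": 0,"ry": 0,"rz": 0}
    - {"grip": 0,"tx": 0,"ty": 0,"tz": 0,"rx": 0,"ry": 0,"rz": 0}
    - {"grip": 0,"tx": 0,"ty": 0,"tz": 0,"rx": 0,"ry": 0,"rz": 0}
    - {"grip": 0,"tx": 0,"ty": 0,"tz": 0,"rx": 0,"ry": 0,"rz": 0}
    - {"grip": 0,"tx": 0,"ty": 0,"tz": 0,"rx": 0,"ry": 0,"rz": 0}
    - {"grip": 0,"tx": 0,"ty": 0,"tz": 0,"rx": 0,"ry": 0,"rz": 0}
    - {"grip": 0,"tx": 0,"ty": 0,"tz": 0,"rx": 0,"ry": 0,"rz": 0}
    - {"grip": 0,"tx": 0,"ty": 0,"tz": 0,"rx": 0,"ry": 0,"rz": 0}
    - {"grip": 0,"tx": 0,"ty": 0,"tz": 0,"rx": 0,"ry": 0,"rz": 0}
    - {"grip": 0,"tx": 0,"ty": 0,"tz": 0,"rx": 0,"ry": 0,"rz": 0}
    - {"grip": 0,"tx": 0,"ty": 0,"tz": 0,"rx": 0,"ry": 0,"rz": 0}

```text
t: 23.05
position: [0.5632, -0.2277, 0.0777]
tcp_rot: [0.001, 1.0, 0.027, 0.0]
ft_force: [-0.1, -7.1, -3.1]
grip_width: 0.0214
```

```bash
python3 st.py wrist w14.png; python3 tgt.py; python3 st.py side s5.png
```

```text
23.1 [ 0.5632 -0.2277  0.0777] yaw 3.14 Ftool [0.5 6.9 3.6] tau_tool [-1.26 -0.06 -0.03] [0.0008 0.0025] 0.0211
to tip-at-face, tool: [-0.0002  0.0033  0.0003]
23.15 [ 0.5632 -0.2277  0.0778] yaw 3.14 Ftool [0.  8.2 2.8] tau_tool [-1.19 -0.02 -0.07] [0.0009 0.0026] 0.0213
```

The force is steady at about 8 N and the plug has refused. I'll withdraw and carry the gauge back.

Emit:
play_rows:
  steps:
    - {"grip": 0,"tx": 0,"ty": 0.003,"tz": 0,"rx": 0,"ry": 0,"rz": 0}
    - {"grip": 0,"tx": 0,"ty": 0.008,"tz": 0,"rx": 0,"ry": 0,"rz": 0}
    - {"grip": 0,"tx": 0,"ty": 0.01,"tz": 0,"rx": 0,"ry": 0,"rz": 0}
    - {"grip": 0,"tx": 0,"ty": 0,"tz": -0.03,"rx": 0,"ry": 0,"rz": 0}
    - {"grip": 0,"tx": 0,"ty": 0,"tz": -0.04,"rx": 0,"ry": 0,"rz": 0}
    - {"grip": 0,"tx": 0,"ty": 0,"tz": -0.04,"rx": 0,"ry": 0,"rz": 0}
    - {"grip": 0,"tx": 0,"ty": 0,"tz": -0.01,"rx": 0,"ry": 0,"rz": 0}
    - {"grip": 0,"tx": 0,"ty": 0,"tz": 0,"rx": 0,"ry": 0,"rz": 0}
    - {"grip": 0,"tx": 0,"ty": 0,"tz": 0,"rx": 0,"ry": 0,"rz": 0}

```text
t: 23.9
position: [0.5638, -0.2472, 0.1972]
tcp_rot: [-0.0, 1.0, 0.027, 0.0]
ft_force: [-1.2, 0.6, -3.8]
grip_width: 0.0213
```

```bash
python3 st.py wrist w15.png; python3 - <<'E'
from h import *
print(plan([.5394,.1461,.199],down(np.radians(8.32)),12))
E
```

```text
23.95 [ 0.563  -0.2466  0.1956] yaw 3.14 Ftool [ 0.1 -0.6  3. ] tau_tool [ 0.01 -0.01  0.03] [-0.0024 -0.002 ] 0.0212
(array([ 0.0012, -0.0328, -0.0003]), array([-0.0002,  0.0002, -0.0075]))
```

View pics/w15.png

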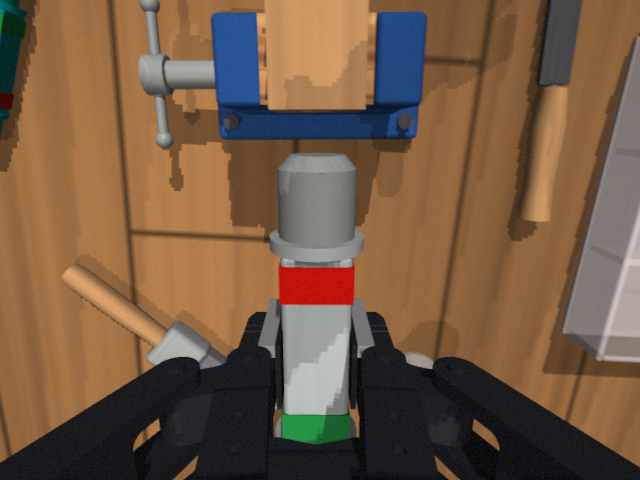

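Emit:
play_rows:
  steps:
    - {"grip": 0,"tx": 0.0012,"ty": -0.0328,"tz": 0,"rx": 0,"ry": 0,"rz": -0.0075}
    - {"grip": 0,"tx": 0.0012,"ty": -0.0328,"tz": 0,"rx": 0,"ry": 0,"rz": -0.0075}
    - {"grip": 0,"tx": 0.0012,"ty": -0.0328,"tz": 0,"rx": 0,"ry": 0,"rz": -0.0075}
    - {"grip": 0,"tx": 0.0012,"ty": -0.0328,"tz": 0,"rx": 0,"ry": 0,"rz": -0.0075}
    - {"grip": 0,"tx": 0.0012,"ty": -0.0328,"tz": 0,"rx": 0,"ry": 0,"rz": -0.0075}
    - {"grip": 0,"tx": 0.0012,"ty": -0.0328,"tz": 0,"rx": 0,"ry": 0,"rz": -0.0075}
    - {"grip": 0,"tx": 0.0012,"ty": -0.0328,"tz": 0,"rx": 0,"ry": 0,"rz": -0.0075}
    - {"grip": 0,"tx": 0.0012,"ty": -0.0328,"tz": 0,"rx": 0,"ry": 0,"rz": -0.0075}
    - {"grip": 0,"tx": 0.0012,"ty": -0.0328,"tz": 0,"rx": 0,"ry": 0,"rz": -0.0075}
    - {"grip": 0,"tx": 0.0012,"ty": -0.0328,"tz": 0,"rx": 0,"ry": 0,"rz": -0.0075}
    - {"grip": 0,"tx": 0.0012,"ty": -0.0328,"tz": 0,"rx": 0,"ry": 0,"rz": -0.0075}
    - {"grip": 0,"tx": 0.0012,"ty": -0.0328,"tz": 0,"rx": 0,"ry": 0,"rz": -0.0075}
    - {"grip": 0,"tx": 0,"ty": 0,"tz": 0.03,"rx": 0,"ry": 0,"rz": 0}
    - {"grip": 0,"tx": 0,"ty": 0,"tz": 0.04,"rx": 0,"ry": 0,"rz": 0}
    - {"grip": 0,"tx": 0,"ty": 0,"tz": 0.03,"rx": 0,"ry": 0,"rz": 0}
    - {"grip": 0,"tx": 0,"ty": 0,"tz": 0,"rx": 0,"ry": 0,"rz": 0}
    - {"grip": 0,"tx": 0,"ty": 0,"tz": 0,"rx": 0,"ry": 0,"rz": 0}
    - {"grip": 0,"tx": 0,"ty": 0,"tz": 0,"rx": 0,"ry": 0,"rz": 0}
    - {"grip": 0,"tx": 0,"ty": 0,"tz": 0,"rx": 0,"ry": 0,"rz": 0}
    - {"grip": 0,"tx": 0,"ty": 0,"tz": 0,"rx": 0,"ry": 0,"rz": 0}

```text
t: 25.62
position: [0.5421, 0.1459, 0.0994]
tcp_rot: [-0.0, 0.997, 0.072, 0.002]
ft_force: [0.5, -0.1, -1.7]
grip_width: 0.0211
```

Emit:
play_rows:
  steps:
    - {"grip": 0,"tx": 0,"ty": 0,"tz": 0.01,"rx": 0,"ry": 0,"rz": 0}
    - {"grip": 0,"tx": 0,"ty": 0,"tz": 0,"rx": 0,"ry": 0,"rz": 0}
    - {"grip": 0,"tx": 0,"ty": 0,"tz": 0,"rx": 0,"ry": 0,"rz": 0}
    - {"grip": 0,"tx": 0,"ty": 0,"tz": 0,"rx": 0,"ry": 0,"rz": 0}

```text
t: 25.95
position: [0.5405, 0.1459, 0.0874]
tcp_rot: [0.0, 0.997, 0.072, -0.0]
ft_force: [0.3, -0.1, -1.4]
grip_width: 0.0213
```

```bash
python3 st.py wrist w16.png; python3 - <<'E'
from h import *
T=Tcp();print((T[:3,:3].T@(np.array([.5394,.1461,.0425])-T[:3,3])).round(4))
E
```

```text
26.0 [0.5406 0.146  0.0876] yaw 8.3 Ftool [ 0.4 -0.2  1.6] tau_tool [ 0.04 -0.    0.01] [ 0.0002 -0.    ] 0.0211
[-0.0012 -0.0003  0.0451]
```

View pics/w16.png

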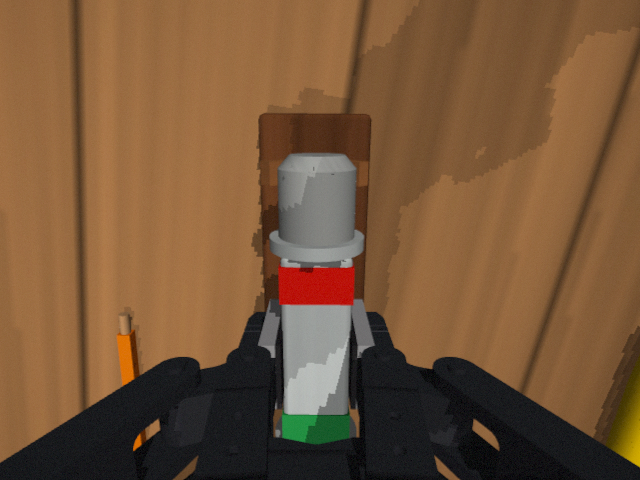

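The gauge is above the cradle (centre col about 316), aligned. I'll lower it in stages.

Emit:
play_rows:
  steps:
    - {"grip": 0,"tx": -0.0011,"ty": -0.0003,"tz": 0.012,"rx": 0,"ry": 0,"rz": 0}
    - {"grip": 0,"tx": 0,"ty": 0,"tz": 0.012,"rx": 0,"ry": 0,"rz": 0}
    - {"grip": 0,"tx": 0,"ty": 0,"tz": 0.01,"rx": 0,"ry": 0,"rz": 0}
    - {"grip": 0,"tx": 0,"ty": 0,"tz": 0.005,"rx": 0,"ry": 0,"rz": 0}
    - {"grip": 0,"tx": 0,"ty": 0,"tz": 0,"rx": 0,"ry": 0,"rz": 0}
    - {"grip": 0,"tx": 0,"ty": 0,"tz": 0,"rx": 0,"ry": 0,"rz": 0}
    - {"grip": 0,"tx": 0,"ty": 0,"tz": 0,"rx": 0,"ry": 0,"rz": 0}

```text
t: 26.58
position: [0.5399, 0.1462, 0.0489]
tcp_rot: [0.0, 0.997, 0.072, 0.0]
ft_force: [0.4, -0.1, -2.1]
grip_width: 0.0208
```

```bash
python3 st.py; python3 - <<'E'
from h import *
T=Tcp();print((T[:3,:3].T@(np.array([.5394,.1461,.0425])-T[:3,3])).round(4))
E
```

```text
26.58 [0.5399 0.1462 0.0489] yaw 8.3 Ftool [0.4 0.2 2.1] tau_tool [ 0.03  0.   -0.02] [0.0008 0.0001] 0.0208
[-0.0005 -0.      0.0064]
```

Emit:
play_rows:
  steps:
    - {"grip": 0,"tx": -0.0003,"ty": 0,"tz": 0.002,"rx": 0,"ry": 0,"rz": 0}
    - {"grip": 0,"tx": 0,"ty": 0,"tz": 0.002,"rx": 0,"ry": 0,"rz": 0}
    - {"grip": 0,"tx": 0,"ty": 0,"tz": 0.001,"rx": 0,"ry": 0,"rz": 0}
    - {"grip": 0,"tx": 0,"ty": 0,"tz": 0,"rx": 0,"ry": 0,"rz": 0}
    - {"grip": 0,"tx": 0,"ty": 0,"tz": 0,"rx": 0,"ry": 0,"rz": 0}

```text
t: 27.0
position: [0.5391, 0.1461, 0.0434]
tcp_rot: [0.0, 0.997, 0.072, -0.0]
ft_force: [-0.1, -0.1, -2.9]
grip_width: 0.0213
```

```bash
python3 st.py
```

```text
27.0 [0.5391 0.1461 0.0434] yaw 8.3 Ftool [-0.1  0.1  2.9] tau_tool [ 0.01 -0.09 -0.05] [-0.0001  0.    ] 0.0213
```

Emit:
play_rows:
  steps:
    - {"grip": 0,"tx": 0,"ty": 0,"tz": 0.0006,"rx": 0,"ry": 0,"rz": 0}
    - {"grip": 0,"tx": 0,"ty": 0,"tz": 0,"rx": 0,"ry": 0,"rz": 0}
    - {"grip": 0,"tx": 0,"ty": 0,"tz": 0,"rx": 0,"ry": 0,"rz": 0}

```text
t: 27.25
position: [0.5393, 0.1461, 0.0429]
tcp_rot: [0.0, 0.997, 0.072, 0.0]
ft_force: [0.3, 0.1, -2.3]
grip_width: 0.0214
```

```bash
python3 st.py
```

```text
27.25 [0.5393 0.1461 0.0429] yaw 8.3 Ftool [ 0.4 -0.1  2.3] tau_tool [0.01 0.09 0.03] [0.0003 0.    ] 0.0214
```

Emit:
play_rows:
  steps:
    - {"grip": 0,"tx": 0,"ty": 0,"tz": 0.0005,"rx": 0,"ry": 0,"rz": 0}
    - {"grip": 0,"tx": 0,"ty": 0,"tz": 0,"rx": 0,"ry": 0,"rz": 0}
    - {"grip": 0,"tx": 0,"ty": 0,"tz": 0,"rx": 0,"ry": 0,"rz": 0}

```text
t: 27.5
position: [0.5394, 0.1461, 0.0426]
tcp_rot: [-0.0, 0.997, 0.072, 0.0]
ft_force: [-0.4, 0.0, 1.6]
grip_width: 0.0211
```

```bash
python3 st.py
```

```text
27.5 [0.5394 0.1461 0.0426] yaw 8.29 Ftool [-0.4 -0.1 -1.6] tau_tool [-0.   -0.08  0.11] [0.0006 0.    ] 0.0211
```

Emit:
play_rows:
  steps:
    - {"grip": 0,"tx": 0,"ty": 0,"tz": 0.0004,"rx": 0,"ry": 0,"rz": 0}
    - {"grip": 0,"tx": 0,"ty": 0,"tz": 0,"rx": 0,"ry": 0,"rz": 0}
    - {"grip": 0,"tx": 0,"ty": 0,"tz": 0,"rx": 0,"ry": 0,"rz": 0}

```text
t: 27.75
position: [0.5394, 0.1461, 0.0426]
tcp_rot: [0.0, 0.997, 0.072, 0.0]
ft_force: [-1.1, -0.2, 5.2]
grip_width: 0.0214
```

```bash
python3 st.py
```

```text
27.75 [0.5394 0.1461 0.0426] yaw 8.3 Ftool [-1.1  0.  -5.2] tau_tool [ 0.05 -0.29  0.15] [0.0009 0.0001] 0.0214
```

It is seated (force turned upward at TCP z 0.0426, same as at the grasp). I'll ease off, open and lift.

Emit:
play_rows:
  steps:
    - {"grip": 0,"tx": 0,"ty": 0,"tz": -0.0006,"rx": 0,"ry": 0,"rz": 0}
    - {"grip": 0,"tx": 0,"ty": 0,"tz": 0,"rx": 0,"ry": 0,"rz": 0}
    - {"grip": 0.5,"tx": 0,"ty": 0,"tz": 0,"rx": 0,"ry": 0,"rz": 0}
    - {"grip": 1,"tx": 0,"ty": 0,"tz": 0,"rx": 0,"ry": 0,"rz": 0}
    - {"grip": 1,"tx": 0,"ty": 0,"tz": 0,"rx": 0,"ry": 0,"rz": 0}
    - {"grip": 1,"tx": 0,"ty": 0,"tz": 0,"rx": 0,"ry": 0,"rz": 0}
    - {"grip": 1,"tx": 0,"ty": 0,"tz": 0,"rx": 0,"ry": 0,"rz": 0}
    - {"grip": 1,"tx": 0,"ty": 0,"tz": 0,"rx": 0,"ry": 0,"rz": 0}
    - {"grip": 1,"tx": 0,"ty": 0,"tz": 0,"rx": 0,"ry": 0,"rz": 0}
    - {"grip": 1,"tx": 0,"ty": 0,"tz": 0,"rx": 0,"ry": 0,"rz": 0}
    - {"grip": 1,"tx": 0,"ty": 0,"tz": 0,"rx": 0,"ry": 0,"rz": 0}

```text
t: 28.67
position: [0.5391, 0.1461, 0.0425]
tcp_rot: [-0.0, 0.997, 0.072, -0.0]
ft_force: [-0.5, 0.1, 0.7]
grip_width: 0.0854
```

```bash
python3 st.py wrist w17.png
```

```text
28.72 [0.5392 0.1461 0.0425] yaw 8.3 Ftool [ 0.2 -0.7 -0.5] tau_tool [-0.01 -0.    0.06] [0.0001 0.    ] 0.0855
```

View pics/w17.png

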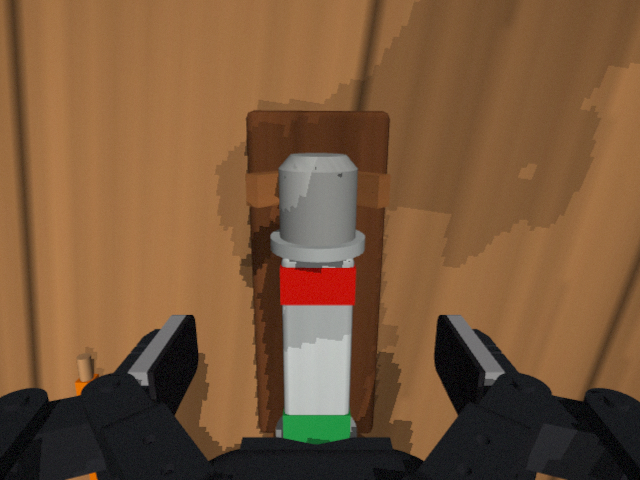

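The fingers are open and clear, and the gauge sits in the cradle with its plug on the saddle (rows 155-245, col 318). I'll lift away and check it.

Emit:
play_rows:
  steps:
    - {"grip": 1,"tx": 0,"ty": 0,"tz": -0.01,"rx": 0,"ry": 0,"rz": 0}
    - {"grip": 1,"tx": 0,"ty": 0,"tz": -0.03,"rx": 0,"ry": 0,"rz": 0}
    - {"grip": 1,"tx": 0,"ty": 0,"tz": -0.04,"rx": 0,"ry": 0,"rz": 0}
    - {"grip": 1,"tx": 0,"ty": 0,"tz": -0.04,"rx": 0,"ry": 0,"rz": 0}
    - {"grip": 1,"tx": 0,"ty": 0,"tz": -0.04,"rx": 0,"ry": 0,"rz": 0}
    - {"grip": 1,"tx": 0,"ty": 0.03,"tz": -0.04,"rx": 0,"ry": 0,"rz": 0}
    - {"grip": 1,"tx": 0,"ty": 0.02,"tz": 0,"rx": 0,"ry": 0,"rz": 0}
    - {"grip": 1,"tx": 0,"ty": 0,"tz": 0,"rx": 0,"ry": 0,"rz": 0}
    - {"grip": 1,"tx": 0,"ty": 0,"tz": 0,"rx": 0,"ry": 0,"rz": 0}
    - {"grip": 1,"tx": 0,"ty": 0,"tz": 0,"rx": 0,"ry": 0,"rz": 0}

```text
t: 29.55
position: [0.5449, 0.1018, 0.2354]
tcp_rot: [-0.0, 0.997, 0.072, -0.001]
ft_force: [0.6, 0.1, -0.2]
grip_width: 0.0856
```

```bash
python3 st.py wrist w18.png; python3 st.py side s6.png
```

```text
29.6 [0.5448 0.1021 0.2351] yaw 8.31 Ftool [0.6 0.2 0.2] tau_tool [0.01 0.02 0.02] [-0.002  -0.0008] 0.0854
29.65 [0.5448 0.1023 0.2349] yaw 8.34 Ftool [0.4 0.2 1. ] tau_tool [0.01 0.01 0.01] [-0.0021 -0.0008] 0.0858
```

View pics/w18.png

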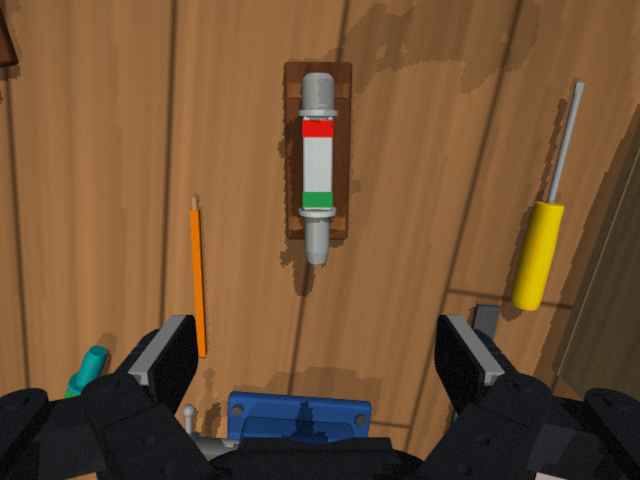

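View pics/s6.png

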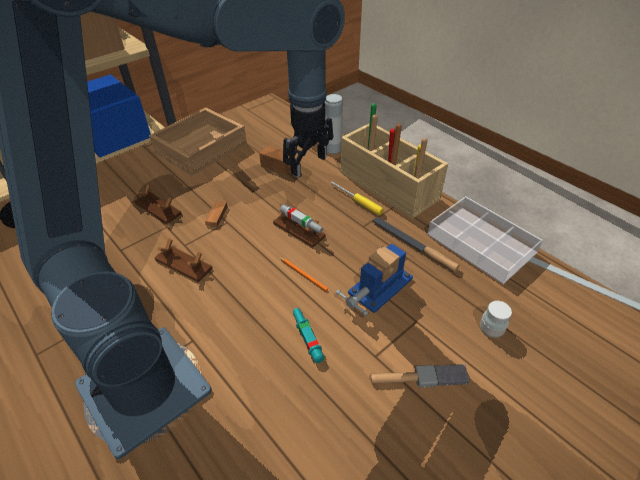

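The gauge lies in the rightmost cradle in both views: wrist (165,318), side (220,300). Everything else is where it was, and the arm is clear. Handing in.

```bash
python3 -c "
from rig import manip
print(manip.sign_off())"
```

```text
the job is handed in; nothing more can be done
None
```

The job is done and handed in after about 30 s of the 72 s allowed. The go end went in, the no-go end refused, and the gauge is back in its cradle.

- **Finding the bore:** I touched the top of the blank with the go plug. That put the bore axis 85 mm above the bench, which agreed with the depth image to about 1 mm.
- **Go end:** It slid through the left mouth until the collar bore on the wood at about 5 N. On the way a 3 N side force showed up, and I cleared it with a 0.6 mm shift. Then I drew the gauge out.
- **No-go end:** I pressed it squarely into the right mouth and held it for about 1.7 s. Force readings over the hold were about 7 to 8.7 N, averaging near 8 N.
- **Putting it back:** I set the gauge down in the rightmost cradle at the height it was picked up from, and let go. The last wrist and side pictures show it seated, the other things apparently unmoved and the arm clear.

One reading differed slightly: the no-go end went in about 3.1 to 3.3 mm by my position estimate, against the expected 2.6 mm. I put this down to position error and give in the arm, because the plug stopped firmly and did not move during the hold.

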